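Put away after the water test

ROBOT

A 6-joint arm with a two-finger parallel gripper is mounted at the origin on a cart in front of the work surface, level with it; the furniture and walls round the work are solid. World frame = base frame: x ahead of the robot, y to its left, z up, the work surface at z = 0. Lengths are in m, angles in degrees, forces in N, time in s.
With the tool pointing down it reaches from about 0.375 to 0.975 m from the base axis. Payload 3.8 kg.
Tool frame: the origin (TCP) lies at the very end of the fingers, on their centre line; the grasp point (between the pads) lies 19 mm behind it (env.grasp_offset is the distance from the TCP to the grasp point, in m); z points along the fingers, x is the direction in which the jaws open and shut, and the axes are right-handed (so a half turn about z gives the same grasp; the last joint's range is limited). The gripper opens to 88 mm and grips with 3 to 60 N. Pads are 18 mm wide; open, the fingers measure 123 mm over their backs; the gripper's body (75 mm by 187 mm) begins 45 mm behind the grasp point.
Start: joints at [-78.432, 15.12, 91.902, -0, 72.978, -2.114], TCP at [0.16, -0.656, 0.202] pointing down, gripper open.
Joint ranges: [-150.88, 150.88], [-54.13, 125.18], [17.81, 147.31], [-75.09, 255.09], [0, 152.58], [-146.25, 146.25]. Speed limits (degrees/s): [147.25, 147.25, 180, 180, 180, 180].

INTERFACE

Orientations are given as a 3x3 rotation matrix whose columns are the frame's x, y, z axes.
In Python, from rig import env, viewer gives the robot as it stands.
- The arm moves only by the tool servo_tool, never from a script. Its argument "targets" is a list of rows, each an object with "travel": the shift along the world's x, y, z in cm, a list of three; "angular": the turn, a rotation vector about the world's x, y, z in rad, a list of three; "gripper": the opening, from 0 (shut) to 1 (fully open). In form: [{"travel": [x, y, z], "angular": [ax, ay, az], "gripper": gripper}, ...]. A call has 1 to 20 rows; each row is the pose to reach, as a shift and turn from the pose commanded when the call began; what a row does not reach only later rows make up. A row lasts 1/12 s, in which the tool goes at most 41.7 mm and 7.16 degrees, less where a joint would pass 70% of its speed; a pose out of reach is approached as far as the arm can. A call with a gripper value outside its range is refused whole. The fingers move at their own pace and stop on an object; the grip force is fixed at half the most. Time passes only in rows, so rows that repeat a pose let the fingers close. It gives the time, the measured TCP pose, the force and the opening at its end, in the units of the state.
- env.get_obs(): the state, without advancing time (a new reading comes with each control period).
- viewer.grab_frame(name): name is "side" or "top" or "wrist"; returns the picture (400x640x3 uint8, red, green, blue); there is no depth.
- viewer.camera_params(name): a dict with "camera_matrix" (3x3 intrinsics, pixels), "camera_from_world" (4x4, takes a point from world to camera coordinates). Camera axes: x right, y down, z forward; pixel columns grow to the right and rows downward; lengths in m; the calibration is good to about 2 mm. A picture is of the moment at which its call begins: read the wrist's pose just before it. camera_params takes no time and is no camera call; for the wrist camera it gives the pose at the moment of the call.
- env.job_done(): hands the job in, once; it reports no verdict.
The state is a dict: "clock": time; "joints": joint angles; "dq": joint speeds; "joint_torque": joint torques, N m; "tool_pos": TCP position; "tcp_rot": TCP orientation; "wrist_force": force on the tool from outside, world axes, zero at the start; "wrist_torque": the same for the moment, N m; "grip_width": finger opening in m.
Only numpy, scipy, OpenCV 4.12 (cv2) and the standard library are available. Lean on these libraries where they do the work, as an engineer would, in place of code of your own. Each camera call takes 0.05 s, during which the arm holds its last target. There are 200 camera calls.

TASK

Clear up after the water test: stand each of the two loose sample vials upright in the free middle place of the red rack that already holds vials with the same cap colour, put the pH meter and the filter holder fully down into the cut-outs of the field kit that fit them, and lay the used petri dish flat in the yellow discard tray. Never tip the vials over, and leave the beaker, the tablet pot and the clear pot where they are.

Things in the scene. Friction and masses are not known exactly. Their poses are not given: they have to be found in the camera images.
- green_vial_center (a point): Loose sample vial with a bright green screw cap and cream-coloured contents, 20 mm across, 56 mm tall, standing upright on the table; the point is on its axis, half-way up (28 mm above its foot). Cap is the top 12 mm, 19 mm across.
- grey_vial_center (a point): Loose sample vial with a light grey screw cap and a white body, 20 mm across, 56 mm tall, standing upright; the point is on its axis, half-way up (28 mm above its foot). Cap is the top 12 mm, 19 mm across.
- ph_meter_center (a point): Loose pocket pH meter, an off-white box with a dark display and an orange button, 34 mm (its x) by 60 mm (its y) and 34 mm tall, standing on its base; the point is its centre, 17 mm up.
- filter_holder_center (a point): Loose in-line filter holder, a round translucent housing 57 mm across and 46 mm tall with a nozzle on top, standing on its base; the point is on its axis, 23 mm up. Treat it as a cylinder of 57 mm over the full height.
- used_dish_center (a point): Loose used petri dish with a white filter disc in it, a flat round dish 56 to 61 mm across (fingers meet it at 56 mm) and 12 mm thick, lying flat; the point is its centre, 6 mm up.
- rack_green_hole (a point): Free middle hole of the fixed red rack that holds two green-capped vials in its outer holes (44 mm either side along y, tops 60 mm above the table). Rack 50 (x) by 138 (y, along the row) by 28 mm tall. The point is the centre of the hole's mouth, level with the rack's top; z up. Hole 30 mm wide (bevelled to 38 at the mouth), 24 mm deep, flat floor. Fingers closing across the row (along x) clear the neighbours.
- rack_grey_hole (a point): Free middle place of the other red rack, the one that already holds two grey-capped white vials; the same in shape, size and axes as the first rack.
- ph_insert_cutout (a point): Rectangular cut-out in one of two square black inserts of the fixed grey field-kit case. The point is the centre of its mouth, level with the insert's top, 30 mm above the table; z up. Cut-out 46 mm (x) by 72 mm (y), bevelled outward 5 mm at the mouth, 16 mm deep, flat yellow bottom. The pH meter goes in upright, long side along y, either way round.
- filter_insert_cutout (a point): Round cut-out in the other black insert of the same case. The point is the centre of its mouth, level with the insert's top, 30 mm above the table; z up. Cut-out 68 mm across, bevelled outward 5 mm at the mouth, 18 mm deep, flat yellow bottom. The inserts (102 mm square) may lie either way about, side by side along y; behind them (+x) the case holds a brush that stays.
- discard_floor (a point): Centre of the inner floor (4 mm above the table) of the square yellow discard tray (fixed), 124 by 124 mm outside, rim lip out to 138 mm, walls 4 mm thick and 24 mm high over the table, inside 116 by 116 mm; its sides lie along the point's x and y.
- beaker: Bystander: glass beaker with a red scale, 94 mm across, 124 mm tall, standing at the right; leave it where it is. The point is the centre of its underside.
- tablet_tin: Bystander: small round pot of tablets, 44 mm across, 29 mm tall, near the front edge; leave it where it is. The point is the centre of its underside.
- clear_pot: Bystander: clear pot with a frosted cap, 45 mm across, 67 mm tall, behind the field kit; leave it where it is. The point is the centre of its underside.
There are look-alikes about, which are no part of the job. Leave any purple or turquoise look-alike of the part that bears ph_meter_center alone.

How it is judged (in metres and radians):
At the end, for the whole second after the job is handed in: Each vial upright (0.2 rad) on the floor of its rack hole, within 10 mm of its axis; pH meter and filter holder on the bottom of their cut-outs, centres within 11 mm, upright (0.12 rad); dish flat (0.12 rad) on the discard tray's floor, within 45 mm of its middle; all at rest (horizontal distance between green_vial_center and rack_green_hole below 0.01 m and z of green_vial_center in the frame of rack_green_hole between -0.001 and 0.009 m and angle between each of green_vial_center, grey_vial_center's own z axis and vertical below 0.2 rad and linear speed of each of green_vial, grey_vial, ph_meter, filter_holder, used_dish below 0.02 m/s and horizontal distance between grey_vial_center and rack_grey_hole below 0.01 m and z of grey_vial_center in the frame of rack_grey_hole between -0.001 and 0.009 m and horizontal distance between ph_meter_center and ph_insert_cutout below 0.011 m and z of ph_meter_center in the frame of ph_insert_cutout between -0.004 and 0.006 m and angle between each of ph_meter_center, filter_holder_center, used_dish_center's own z axis and vertical below 0.12 rad and horizontal distance between filter_holder_center and filter_insert_cutout below 0.011 m and z of filter_holder_center in the frame of filter_insert_cutout between 0 and 0.01 m and horizontal distance between used_dish_center and discard_floor below 0.045 m and z of used_dish_center in the frame of discard_floor between 0 and 0.011 m); the robot touches nothing.
It fails at once if a sample vial is tipped over (leans more than 0.8 rad) (angle between any of green_vial_center, grey_vial_center's own z axis and vertical above 0.8 rad).
It fails at once if the beaker, the tablet pot or the clear pot is moved by more than 25 mm or knocked over (distance of any of beaker, tablet_tin, clear_pot from where it was at the start of the episode above 0.025 m or angle between any of beaker, tablet_tin, clear_pot's own z axis and vertical above 0.5 rad).
It also fails if it takes over 120 s, if anything falls off the work surface, if the arm or the gripper's body presses on something with over 40 N, if the wrist force passes 120 N, or if a joint passes its speed limit or range.

## Working session

There is one attempt and no reset: what is moved stays moved. The work goes in short steps, Python scripts to look and compute and a tool call to move; the robot and the scene stay as the last step left them, time stands still between calls to the robot, and variables do not carry over. Pictures are saved under pics/ and viewed, about 12 in all and at most 16, crops included, and the job is handed in when it is done.

Besides the shell and the picture viewer there is one more tool, called as name(argument=value, ...), one argument or row to a line, values as JSON. servo_tool: Moves the arm, as the interface text tells. Its arguments: {"type":"object","properties":{"targets":{"type":"array","items":{"type":"object","properties":{"travel":{"type":"array","items":{"type":"number"}},"angular":{"type":"array","items":{"type":"number"}},"gripper":{"type":"number"}}}}},"required":["targets"]}

```bash
mkdir -p pics; ls; python3 - <<'E'
from rig import env, viewer
import cv2
for n in ["side","top"]:
    im=viewer.grab_frame(n); cv2.imwrite(f"pics/{n}0.png",im[:,:,::-1])
    p=viewer.camera_params(n); print(n,p["camera_matrix"].round(1).tolist(),p["camera_from_world"].round(3).tolist())
o=env.get_obs(); print(o["clock"],o["tool_pos"],o["tcp_rot"].round(3) if hasattr(o["tcp_rot"],'round') else o["tcp_rot"],o["grip_width"],env.grasp_offset)
E
```

```text
pics
side [[490.8, 0.0, 310.5], [0.0, 490.8, 201.1], [0.0, 0.0, 1.0]] [[-0.999, 0.05, -0.014, 0.539], [0.034, 0.417, -0.908, 0.069], [-0.04, -0.907, -0.418, 1.408], [0.0, 0.0, 0.0, 1.0]]
top [[395.0, 0.0, 316.4], [0.0, 395.0, 196.1], [0.0, 0.0, 1.0]] [[0.006, -1.0, 0.012, -0.121], [-0.991, -0.007, -0.135, 0.498], [0.135, -0.011, -0.991, 1.253], [0.0, 0.0, 0.0, 1.0]]
0.1 [ 0.15953107 -0.65515066  0.20122716] [[ 0.237 -0.972 -0.   ]
 [-0.972 -0.237  0.002]
 [-0.002 -0.    -1.   ]] 0.08811188093264853 0.0187
```

View pics/top0.png

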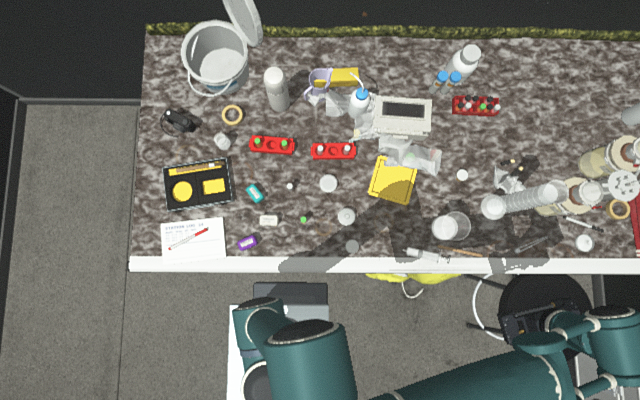

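View pics/side0.png

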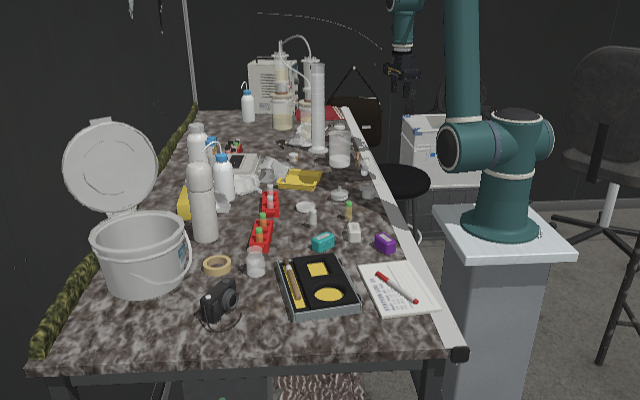

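The top view shows the racks at (272,145) with green caps and (333,150) with grey caps. The kit is at (198,185) and the tray at (393,180). Candidates:
- **pH meter:** white at (268,220), turquoise at (255,193), purple at (248,242). The white one should be it.
- **Vials:** grey at (290,185), green at (305,219).
- **Filter or dish:** (328,183) and (347,216).

Next is an enlarged crop to confirm.

```bash
cat > h.py <<'E'
import numpy as np, cv2
from rig import env, viewer
def w(n,u,v,z,P=None):
    P=P or viewer.camera_params(n); K=P["camera_matrix"]; T=P["camera_from_world"]
    R,t=T[:3,:3],T[:3,3]; c=-R.T@t; d=R.T@np.linalg.solve(K,[u,v,1.]); return c+d*(z-c[2])/d[2]
def px(n,p,P=None):
    P=P or viewer.camera_params(n); q=P["camera_from_world"]@np.r_[p,1]; q=P["camera_matrix"]@q[:3]; return q[:2]/q[2]
E
python3 - <<'E'
from h import *
im=cv2.imread("pics/top0.png")
c=cv2.resize(im[125:265,155:425],None,fx=2.96,fy=2.96,interpolation=cv2.INTER_CUBIC); cv2.imwrite("pics/top0c.png",c)
for nm,u,v,z in [("green",305,219,.056),("grey",290,185,.056),("ph",268,220,.034),("cyl347",347,216,.046),("cyl328",328,183,.012),("rg",272,145,.028),("rgy",333,150,.028),("cut_r",182,190,.03),("cut_q",214,186,.03),("tray",393,180,.01),("tin?",352,247,.03),("beaker",451,227,.1)]: print(nm,w("top",u,v,z).round(3))
E
```

```text
green [ 0.422 -0.082  0.056]
grey [ 0.532 -0.032  0.056]
ph [0.42  0.038 0.034]
cyl347 [ 0.434 -0.216  0.046]
cyl328 [ 0.546 -0.156  0.012]
rg [0.671 0.031 0.028]
rgy [ 0.655 -0.172  0.028]
cut_r [0.517 0.321 0.03 ]
cut_q [0.531 0.218 0.03 ]
tray [ 0.559 -0.374  0.01 ]
tin? [ 0.335 -0.233  0.03 ]
beaker [ 0.397 -0.531  0.1  ]
```

View pics/top0c.png

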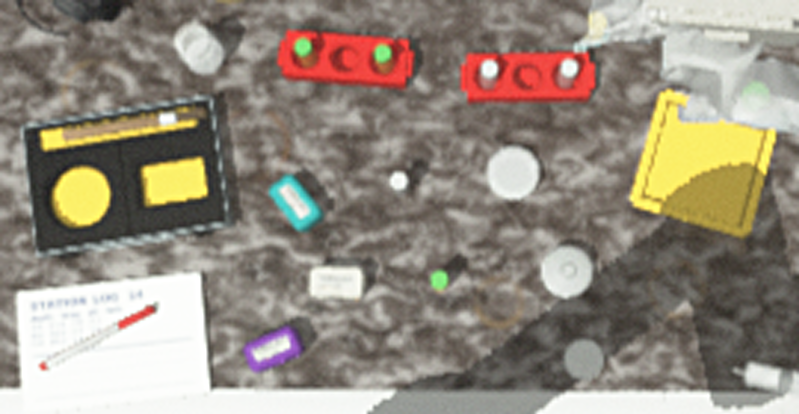

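Identified in the crop:
- **Dish:** (513,172), flat with a white disc.
- **Filter holder:** (567,271), with its nozzle.
- **Tablet pot:** (583,358).
- **pH meter:** off-white at (336,282). The turquoise (295,202) and purple (272,348) ones are look-alikes.
- **Kit cut-outs:** round at (82,197), rectangular at (175,182).

Now I'll move to a viewing position.

servo_tool(
  targets=[
    {"travel":[5,5,10],"angular":[0,0,0.12],"gripper":1},
    {"travel":[34,55.5,15],"angular":[0,0,1.33],"gripper":1},
    {"travel":[34,55.5,15],"angular":[0,0,1.33],"gripper":1},
    {"travel":[34,55.5,15],"angular":[0,0,1.33],"gripper":1},
    {"travel":[34,55.5,15],"angular":[0,0,1.33],"gripper":1},
    {"travel":[34,55.5,15],"angular":[0,0,1.33],"gripper":1},
    {"travel":[34,55.5,15],"angular":[0,0,1.33],"gripper":1},
    {"travel":[34,55.5,15],"angular":[0,0,1.33],"gripper":1},
    {"travel":[34,55.5,15],"angular":[0,0,1.33],"gripper":1},
    {"travel":[34,55.5,15],"angular":[0,0,1.33],"gripper":1},
    {"travel":[34,55.5,15],"angular":[0,0,1.33],"gripper":1},
    {"travel":[34,55.5,15],"angular":[0,0,1.33],"gripper":1},
    {"travel":[34,55.5,15],"angular":[0,0,1.33],"gripper":1},
    {"travel":[34,55.5,15],"angular":[0,0,1.33],"gripper":1},
    {"travel":[34,55.5,15],"angular":[0,0,1.33],"gripper":1},
    {"travel":[34,55.5,15],"angular":[0,0,1.33],"gripper":1},
    {"travel":[34,55.5,15],"angular":[0,0,1.33],"gripper":1},
    {"travel":[34,55.5,15],"angular":[0,0,1.33],"gripper":1},
    {"travel":[34,55.5,15],"angular":[0,0,1.33],"gripper":1},
    {"travel":[34,55.5,15],"angular":[0,0,1.33],"gripper":1},
  ],
)

```text
clock: 1.77
tool_pos: [0.4988, -0.1018, 0.3516]
tcp_rot: [[1.0, -0.003, -0.002], [-0.003, -1.0, -0.001], [-0.002, 0.001, -1.0]]
wrist_force: [-0.6, -0.3, -0.1]
grip_width: 0.0881
```

```bash
cat >> h.py <<'E'
import pickle
def shot(name,cam="wrist",box=None,f=1.25):
    P=viewer.camera_params(cam); im=viewer.grab_frame(cam)[:,:,::-1].copy(); cv2.imwrite(f"pics/{name}_raw.png",im); pickle.dump(P,open(f"pics/{name}.pkl","wb"))
    if box: x0,y0,x1,y1=box; im=im[y0:y1,x0:x1]
    cv2.imwrite(f"pics/{name}.png",cv2.resize(im,None,fx=f,fy=f,interpolation=cv2.INTER_CUBIC)); return P
def ld(name): return pickle.load(open(f"pics/{name}.pkl","rb"))
E
python3 - <<'E'
from h import *
o=env.get_obs(); print(o["clock"],o["tool_pos"].round(4),o["tcp_rot"].round(3).tolist())
P=shot("w1"); print(P["camera_matrix"].round(0).tolist(), P["camera_from_world"].round(3).tolist())
E
```

```text
1.7667 [ 0.4988 -0.1018  0.3516] [[1.0, -0.003, -0.002], [-0.003, -1.0, -0.001], [-0.002, 0.001, -1.0]]
[[314.0, 0.0, 316.0], [0.0, 314.0, 196.0], [0.0, 0.0, 1.0]] [[1.0, -0.003, -0.001, -0.499], [-0.002, -0.961, 0.275, -0.176], [-0.002, -0.275, -0.961, 0.505], [0.0, 0.0, 0.0, 1.0]]
```

View pics/w1.png

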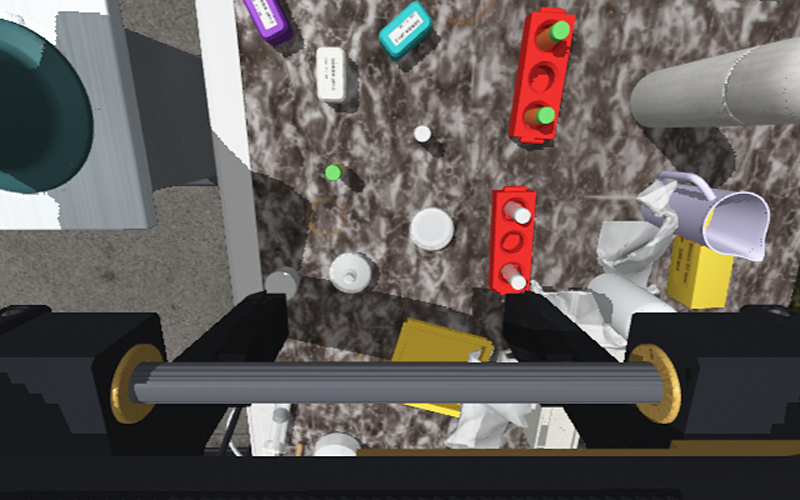

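```bash
python3 - <<'E'
from h import *
P=ld("w1")
for nm,u,v,z in [("green",333,172.5,.056),("grey",422.5,133,.056),("rg1",559.5,30,.06),("rg2",544.5,116,.06),("ry1",522,216,.06),("ry2",518,283,.06),("filter nozz",350,273,.046),("dish",432,229,.012),("ph",331,73,.034),("holeG",541,78,.028),("holeY",511,241,.028)]:
    print(nm,w("",u/1.25,v/1.25,z,P).round(4))
print("top:")
for nm,u,v,z in [("green",439,280,.056),("grey",398,181,.056),("rg1",303,47,.06),("rg2",382,53,.06),("ry1",489,68,.06),("ry2",569,68,.06),("filter",568,269,.046),("dish",513,173,.012),("ph",336,282,.034),("cutR",82,197,.014),("cutQ",175,182,.014),("tin",583,358,.029)]:
    print(nm,w("top",155+u/2.96,125+v/2.96,z).round(4))
E
```

```text
green [ 0.4242 -0.077   0.056 ]
grey [ 0.531  -0.0316  0.056 ]
rg1 [0.6776 0.0753 0.06  ]
rg2 [ 0.6704 -0.0133  0.06  ]
ry1 [ 0.6547 -0.13    0.06  ]
ry2 [ 0.6571 -0.2181  0.06  ]
filter nozz [ 0.4389 -0.209   0.046 ]
dish [ 0.549  -0.1578  0.012 ]
ph [0.4237 0.0366 0.034 ]
holeG [0.6734 0.0311 0.028 ]
holeY [ 0.6534 -0.1707  0.028 ]
top:
green [ 0.4205 -0.0762  0.056 ]
grey [ 0.5278 -0.0306  0.056 ]
rg1 [0.6753 0.0756 0.06  ]
rg2 [ 0.6693 -0.0112  0.06  ]
ry1 [ 0.6534 -0.1288  0.06  ]
ry2 [ 0.6542 -0.2167  0.06  ]
filter [ 0.4341 -0.2158  0.046 ]
dish [ 0.545  -0.1573  0.012 ]
ph [0.4192 0.0366 0.034 ]
cutR [0.5138 0.3239 0.014 ]
cutQ [0.5315 0.2211 0.014 ]
tin [ 0.3385 -0.2332  0.029 ]
```

servo_tool(
  targets=[
    {"travel":[3.1,7.1,-3],"angular":[0,0,0],"gripper":1},
    {"travel":[3.1,7.1,-10],"angular":[0,0,0],"gripper":1},
    {"travel":[3.1,7.1,-20],"angular":[0,0,0],"gripper":1},
    {"travel":[3.1,7.1,-20],"angular":[0,0,0],"gripper":1},
    {"travel":[3.1,7.1,-20],"angular":[0,0,0],"gripper":1},
    {"travel":[3.1,7.1,-20],"angular":[0,0,0],"gripper":1},
    {"travel":[3.1,7.1,-20],"angular":[0,0,0],"gripper":1},
    {"travel":[3.1,7.1,-20],"angular":[0,0,0],"gripper":1},
    {"travel":[3.1,7.1,-20],"angular":[0,0,0],"gripper":1},
  ],
)

```text
clock: 2.57
tool_pos: [0.5317, -0.0312, 0.1543]
tcp_rot: [[1.0, -0.004, 0.002], [-0.004, -1.0, -0.001], [0.002, 0.0, -1.0]]
wrist_force: [-0.8, 0.1, 1.1]
grip_width: 0.0883
```

```bash
python3 - <<'E'
from h import *
shot("w2")
E
```

```text
(no output)
```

View pics/w2.png

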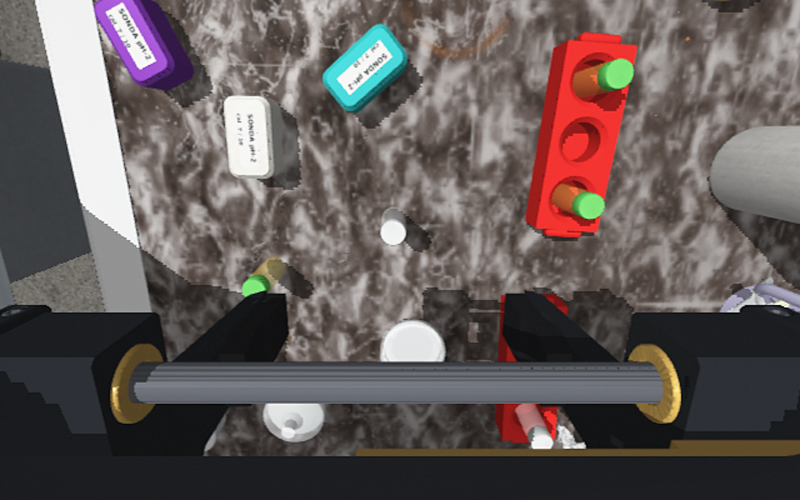

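Close view: grey cap at (393,232), green cap at (256,287), pH meter top face about (227–270, 97–177), rack caps at (618,75) and (589,206).

```bash
python3 - <<'E'
from h import *
P=ld("w2")
for nm,u,v,z in [("green",256,286.5,.056),("grey",393,232.5,.056),("rg1",618,75,.06),("rg2",589,206,.06),("holeG",583,141,.028),("phTL",225,97,.034),("phTR",270,97,.034),("phBR",274,178,.034),("phBL",230,178,.034),("dish",414,345,.012)]:
    print(nm,w("",u/1.25,v/1.25,z,P).round(4))
E
```

```text
green [ 0.4257 -0.0735  0.056 ]
grey [ 0.5307 -0.0314  0.056 ]
rg1 [0.678  0.0747 0.06  ]
rg2 [ 0.6705 -0.0116  0.06  ]
holeG [0.6754 0.0326 0.028 ]
phTL [0.4099 0.0644 0.034 ]
phTR [0.4423 0.0643 0.034 ]
phBR [0.4401 0.0063 0.034 ]
phBL [0.4065 0.0065 0.034 ]
dish [ 0.5495 -0.15    0.012 ]
```

servo_tool(
  targets=[
    {"travel":[-0.1,0,-3],"angular":[0,0,0],"gripper":1},
    {"travel":[-0.1,0,-6],"angular":[0,0,0],"gripper":1},
    {"travel":[-0.1,0,-9],"angular":[0,0,0],"gripper":1},
    {"travel":[-0.1,0,-11],"angular":[0,0,0],"gripper":1},
    {"travel":[-0.1,0,-11.9],"angular":[0,0,0],"gripper":1},
    {"travel":[-0.1,0,-11.9],"angular":[0,0,0],"gripper":1},
    {"travel":[-0.1,0,-11.9],"angular":[0,0,0],"gripper":1},
    {"travel":[-0.1,0,-11.9],"angular":[0,0,0],"gripper":0},
    {"travel":[-0.1,0,-11.9],"angular":[0,0,0],"gripper":0},
    {"travel":[-0.1,0,-11.9],"angular":[0,0,0],"gripper":0},
    {"travel":[-0.1,0,-11.9],"angular":[0,0,0],"gripper":0},
    {"travel":[-0.1,0,-11.9],"angular":[0,0,0],"gripper":0},
    {"travel":[-0.1,0,-11.9],"angular":[0,0,0],"gripper":0},
    {"travel":[-0.1,0,-11.9],"angular":[0,0,0],"gripper":0},
    {"travel":[-0.1,0,-11.9],"angular":[0,0,0],"gripper":0},
    {"travel":[-0.1,0,-11.9],"angular":[0,0,0],"gripper":0},
    {"travel":[-0.1,0,-11.9],"angular":[0,0,0],"gripper":0},
  ],
)

```text
clock: 4.03
tool_pos: [0.5296, -0.0298, 0.0333]
tcp_rot: [[1.0, -0.002, -0.0], [-0.002, -1.0, 0.0], [-0.0, -0.0, -1.0]]
wrist_force: [-0.0, 1.5, -0.2]
grip_width: 0.0235
```

servo_tool(
  targets=[
    {"travel":[0,0,0],"angular":[0,0,0],"gripper":0},
    {"travel":[0,0,0],"angular":[0,0,0],"gripper":0},
    {"travel":[0,0,0],"angular":[0,0,0],"gripper":0},
    {"travel":[0,0,1],"angular":[0,0,0],"gripper":0},
    {"travel":[0,0,3],"angular":[0,0,0],"gripper":0},
    {"travel":[0,0,6],"angular":[0,0,0],"gripper":0},
    {"travel":[0,0,9],"angular":[0,0,0],"gripper":0},
    {"travel":[0,0,9],"angular":[0,0,0],"gripper":0},
  ],
)

```text
clock: 4.7
tool_pos: [0.5346, -0.0303, 0.1309]
tcp_rot: [[1.0, -0.002, 0.012], [-0.002, -1.0, -0.001], [0.012, 0.001, -1.0]]
wrist_force: [1.5, -1.3, 1.0]
grip_width: 0.0004
```

The gripper closed on nothing, so I'll look.

```bash
python3 - <<'E'
from h import *
shot("w3")
E
```

```text
(no output)
```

View pics/w3.png

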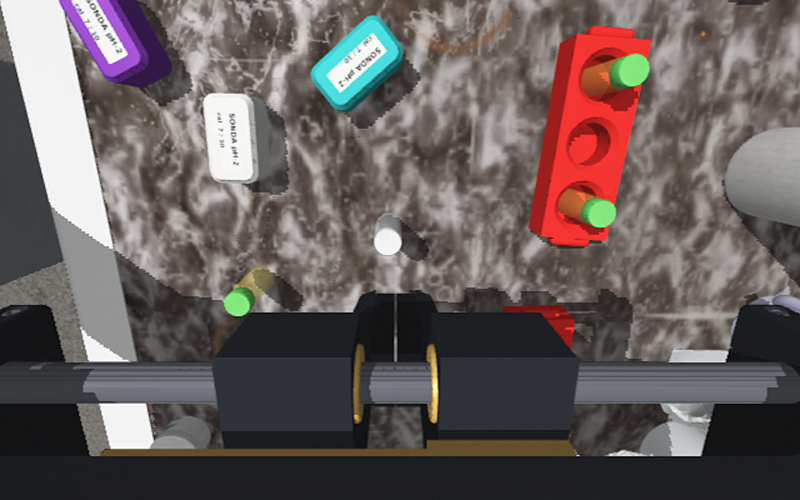

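```bash
python3 - <<'E'
from h import *
P=ld("w3"); o=env.get_obs(); print(o["tool_pos"].round(4),o["grip_width"])
print(px("",o["tool_pos"],P)*1.25)
for nm,u,v,z in [("green",239,302,.056),("grey",388,240.5,.056),("grey foot",388,222,.01),("rg1",629,71,.06),("rg2",599,213,.06)]:
    print(nm,w("",u/1.25,v/1.25,z,P).round(4))
print(px("",[.5307,-.0314,.056],P)*1.25)
E
```

```text
[ 0.5333 -0.0302  0.1283] 0.0002548683417517504
[391.91502472 278.32779783]
green [ 0.4254 -0.0748  0.056 ]
grey [ 0.5309 -0.0303  0.056 ]
grey foot [ 0.5307 -0.0277  0.01  ]
rg1 [0.6759 0.0751 0.06  ]
rg2 [ 0.6701 -0.0112  0.06  ]
[387.65790613 242.06736831]
```

```bash
python3 - <<'E'
from h import *
o=env.get_obs(); p=o["tool_pos"]
P=ld("w3"); T=P["camera_from_world"]; c=-T[:3,:3].T@T[:3,3]; print("cam",c.round(4))
for z in (.128,.14,.15,.16,.17): print(w("",395/1.25,293/1.25,z,P).round(4))
q=px("side",p); t=px("top",p); print(q,t, px("side",[.5307,-.0305,.056]))
a,b=int(q[0]),int(q[1]); im=viewer.grab_frame("side")[:,:,::-1].copy(); c1=cv2.resize(im[b-60:b+60,a-50:a+50],None,fx=5,fy=5,interpolation=cv2.INTER_CUBIC)
cv2.drawMarker(c1,(int((q[0]-a+50.5)*5),int((q[1]-b+60.5)*5)),(255,0,255),1,12)
print("side org",a-50,b-60)
cv2.imwrite("pics/s1.png",c1)
E
```

```text
cam [0.5327 0.0398 0.3124]
[ 0.5348 -0.0383  0.128 ]
[ 0.5347 -0.0332  0.14  ]
[ 0.5345 -0.0289  0.15  ]
[ 0.5344 -0.0247  0.16  ]
[ 0.5343 -0.0205  0.17  ]
[311.70860633 186.00178716] [288.00754222 180.54063364] [312.93902896 209.43601907]
side org 261 126
```

View pics/s1.png

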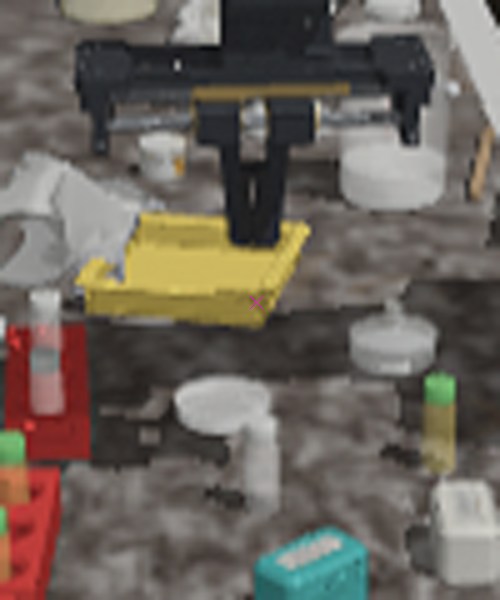

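The side view shows the fingertips at crop (253,243), while the reported TCP projects to (255,301). The wrist view gives the same result: the fingertips really end about 38 mm above the reported TCP. So the first close happened in the air above the vial. I'll use that offset from here and approach carefully.

servo_tool(
  targets=[
    {"travel":[0,0,0],"angular":[0,0,0],"gripper":1},
    {"travel":[0,0,0],"angular":[0,0,0],"gripper":1},
    {"travel":[0,0,0],"angular":[0,0,0],"gripper":1},
    {"travel":[0,0,0],"angular":[0,0,0],"gripper":1},
    {"travel":[0,0,0],"angular":[0,0,0],"gripper":1},
    {"travel":[0,0,0],"angular":[0,0,0],"gripper":1},
    {"travel":[0,0,0],"angular":[0,0,0],"gripper":1},
    {"travel":[0,0,0],"angular":[0,0,0],"gripper":1},
    {"travel":[0,0,0],"angular":[0,0,0],"gripper":1},
    {"travel":[0,0,-3],"angular":[0,0,0],"gripper":1},
    {"travel":[0,0,-6],"angular":[0,0,0],"gripper":1},
    {"travel":[0,0,-9],"angular":[0,0,0],"gripper":1},
    {"travel":[0,0,-9],"angular":[0,0,0],"gripper":1},
    {"travel":[0,0,-9],"angular":[0,0,0],"gripper":1},
    {"travel":[0,0,-9],"angular":[0,0,0],"gripper":1},
  ],
)

```text
clock: 6.05
tool_pos: [0.5306, -0.0299, 0.0347]
tcp_rot: [[1.0, -0.002, 0.001], [-0.002, -1.0, -0.0], [0.001, 0.0, -1.0]]
wrist_force: [-0.3, 0.5, 0.7]
grip_width: 0.088
```

servo_tool(
  targets=[
    {"travel":[0,-0.1,-1],"angular":[0,0,0],"gripper":1},
    {"travel":[0,-0.1,-2],"angular":[0,0,0],"gripper":1},
    {"travel":[0,-0.1,-3],"angular":[0,0,0],"gripper":1},
    {"travel":[0,-0.1,-3.8],"angular":[0,0,0],"gripper":1},
    {"travel":[0,-0.1,-3.8],"angular":[0,0,0],"gripper":1},
    {"travel":[0,-0.1,-3.8],"angular":[0,0,0],"gripper":0},
    {"travel":[0,-0.1,-3.8],"angular":[0,0,0],"gripper":0},
    {"travel":[0,-0.1,-3.8],"angular":[0,0,0],"gripper":0},
    {"travel":[0,-0.1,-3.8],"angular":[0,0,0],"gripper":0},
    {"travel":[0,-0.1,-3.8],"angular":[0,0,0],"gripper":0},
    {"travel":[0,-0.1,-3.8],"angular":[0,0,0],"gripper":0},
    {"travel":[0,-0.1,-3.8],"angular":[0,0,0],"gripper":0},
    {"travel":[0,-0.1,-3.8],"angular":[0,0,0],"gripper":0},
    {"travel":[0,-0.1,-3.8],"angular":[0,0,0],"gripper":0},
    {"travel":[0,-0.1,-3.8],"angular":[0,0,0],"gripper":0},
    {"travel":[0,-0.1,-3.8],"angular":[0,0,0],"gripper":0},
    {"travel":[0,-0.1,-3.8],"angular":[0,0,0],"gripper":0},
    {"travel":[0,-0.1,-3.8],"angular":[0,0,0],"gripper":0},
  ],
)

```text
clock: 7.55
tool_pos: [0.5296, -0.0308, -0.0046]
tcp_rot: [[1.0, -0.002, -0.0], [-0.002, -1.0, 0.0], [-0.0, -0.0, -1.0]]
wrist_force: [0.3, -0.1, 0.6]
grip_width: 0.0191
```

Gripped, at 19.1 mm opening. I'll lift and carry it above the grey rack.

servo_tool(
  targets=[
    {"travel":[0,0,1],"angular":[0,0,0],"gripper":0},
    {"travel":[0,0,3],"angular":[0,0,0],"gripper":0},
    {"travel":[0,0,6],"angular":[0,0,0],"gripper":0},
    {"travel":[0,0,9],"angular":[0,0,0],"gripper":0},
    {"travel":[2,-2.3,10],"angular":[0,0,0],"gripper":0},
    {"travel":[4,-4.6,10],"angular":[0,0,0],"gripper":0},
    {"travel":[6,-6.8,10],"angular":[0,0,0],"gripper":0},
    {"travel":[8,-9.1,10],"angular":[0,0,0],"gripper":0},
    {"travel":[10,-11.4,10],"angular":[0,0,0],"gripper":0},
    {"travel":[11.8,-13.4,10],"angular":[0,0,0],"gripper":0},
    {"travel":[12.5,-14.3,10],"angular":[0,0,0],"gripper":0},
    {"travel":[12.5,-14.3,10],"angular":[0,0,0],"gripper":0},
    {"travel":[12.5,-14.3,10],"angular":[0,0,0],"gripper":0},
    {"travel":[12.5,-14.3,10],"angular":[0,0,0],"gripper":0},
    {"travel":[12.5,-14.3,10],"angular":[0,0,0],"gripper":0},
  ],
)

```text
clock: 8.8
tool_pos: [0.6535, -0.1724, 0.0953]
tcp_rot: [[1.0, -0.001, -0.001], [-0.001, -1.0, 0.001], [-0.001, -0.001, -1.0]]
wrist_force: [-0.5, 0.0, -0.2]
grip_width: 0.0186
```

```bash
python3 - <<'E'
from h import *
shot("w4"); o=env.get_obs(); print(o["tool_pos"].round(4),o["grip_width"])
E
```

```text
[ 0.6537 -0.1725  0.0954] 0.018737482514081173
```

View pics/w4.png

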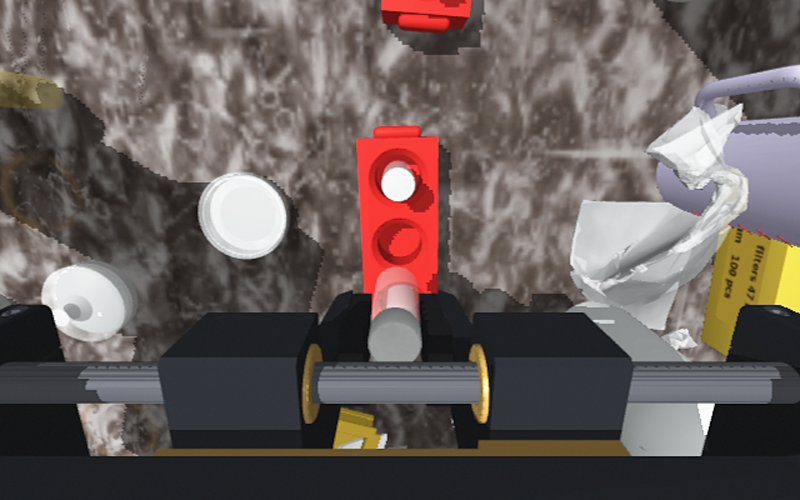

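The vial is held upright. The hole mouth is at (400,241), the neighbour cap at (398,184), the held cap at (396,337), the dish at (245,210), and the filter nozzle at (70,310).

```bash
python3 - <<'E'
from h import *
P=ld("w4")
for nm,u,v,z in [("hole mouth",400,241,.028),("cap1",398,184,.06),("held cap",395,337,.156),("dish top",244,212,.012),("dish rim",244,216,.0),("rackTL",358,139,.028),("rackTR",438,137,.028),("R lower",437,290,.028),("L lower",362,290,.028)]:
    print(nm,w("",u/1.25,v/1.25,z,P).round(4))
E
```

```text
hole mouth [ 0.6569 -0.1706  0.028 ]
cap1 [ 0.6554 -0.1293  0.06  ]
held cap [ 0.6537 -0.1699  0.156 ]
dish top [ 0.55   -0.1542  0.012 ]
dish rim [ 0.545  -0.1595  0.    ]
rackTL [ 0.631  -0.1058  0.028 ]
rackTR [ 0.6801 -0.1046  0.028 ]
R lower [ 0.6823 -0.2053  0.028 ]
L lower [ 0.6311 -0.2053  0.028 ]
```

servo_tool(
  targets=[
    {"travel":[0.2,0,-2],"angular":[0,0,0],"gripper":0},
    {"travel":[0.2,0,-4],"angular":[0,0,0],"gripper":0},
    {"travel":[0.2,0,-5.5],"angular":[0,0,0],"gripper":0},
    {"travel":[0.2,0,-7],"angular":[0,0,0],"gripper":0},
    {"travel":[0.2,0,-8],"angular":[0,0,0],"gripper":0},
    {"travel":[0.2,0,-9],"angular":[0,0,0],"gripper":0},
    {"travel":[0.2,0,-9.4],"angular":[0,0,0],"gripper":0},
    {"travel":[0.2,0,-9.4],"angular":[0,0,0],"gripper":0},
    {"travel":[0.2,0,-9.4],"angular":[0,0,0],"gripper":0},
  ],
)

```text
clock: 9.6
tool_pos: [0.657, -0.174, 0.0017]
tcp_rot: [[1.0, -0.002, 0.0], [-0.002, -1.0, -0.0], [0.0, 0.0, -1.0]]
wrist_force: [-0.9, 0.1, -0.5]
grip_width: 0.0191
```

servo_tool(
  targets=[
    {"travel":[-0.1,0,-0.2],"angular":[0,0,0],"gripper":0},
    {"travel":[-0.1,0,-0.2],"angular":[0,0,0],"gripper":0},
    {"travel":[-0.1,0,-0.2],"angular":[0,0,0],"gripper":0.6},
    {"travel":[-0.1,0,-0.2],"angular":[0,0,0],"gripper":0.6},
    {"travel":[-0.1,0,-0.2],"angular":[0,0,0],"gripper":0.6},
    {"travel":[-0.1,0,-0.2],"angular":[0,0,0],"gripper":0.6},
    {"travel":[-0.1,0,-0.2],"angular":[0,0,0],"gripper":0.6},
    {"travel":[-0.1,0,-0.2],"angular":[0,0,0],"gripper":0.6},
    {"travel":[-0.1,0,2],"angular":[0,0,0],"gripper":0.6},
    {"travel":[-0.1,0,5],"angular":[0,0,0],"gripper":0.6},
    {"travel":[-0.1,0,9],"angular":[0,0,0],"gripper":1},
    {"travel":[-6,2.5,12],"angular":[0,0,0],"gripper":1},
    {"travel":[-12,5,12],"angular":[0,0,0],"gripper":1},
    {"travel":[-18,7.5,12],"angular":[0,0,0],"gripper":1},
    {"travel":[-23.1,9.9,12],"angular":[0,0,0],"gripper":1},
    {"travel":[-23.1,9.9,12],"angular":[0,0,0],"gripper":1},
    {"travel":[-23.1,9.9,12],"angular":[0,0,0],"gripper":1},
    {"travel":[-23.1,9.9,12],"angular":[0,0,0],"gripper":1},
    {"travel":[-23.1,9.9,12],"angular":[0,0,0],"gripper":1},
    {"travel":[-23.1,9.9,12],"angular":[0,0,0],"gripper":1},
  ],
)

```text
clock: 11.27
tool_pos: [0.4266, -0.0751, 0.1222]
tcp_rot: [[1.0, -0.002, 0.003], [-0.002, -1.0, -0.001], [0.003, 0.001, -1.0]]
wrist_force: [-0.3, -0.3, 0.4]
grip_width: 0.0879
```

```bash
python3 - <<'E'
from h import *
o=env.get_obs(); print(o["tool_pos"].round(4),o["grip_width"])
shot("w5")
E
```

```text
[ 0.4266 -0.0751  0.1222] 0.08788175130773315
```

View pics/w5.png

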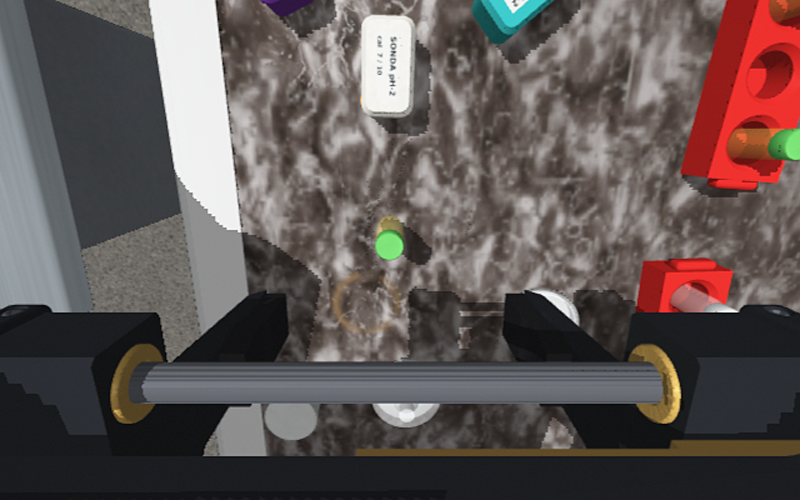

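```bash
python3 - <<'E'
from h import *
P=ld("w5")
for nm,u,v,z in [("green",390,245,.056),("phTL",362,16,.034),("phTR",411,15,.034),("phBR",414,115,.034),("phBL",365,116,.034),("holeG",768,76,.028),("rackG end BL",684,178,.028)]:
    print(nm,w("",u/1.25,v/1.25,z,P).round(4))
E
```

```text
green [ 0.4237 -0.0757  0.056 ]
phTL [0.4071 0.064  0.034 ]
phTR [0.4371 0.0646 0.034 ]
phBR [0.4397 0.0064 0.034 ]
phBL [0.4076 0.0058 0.034 ]
holeG [0.6709 0.0304 0.028 ]
rackG end BL [ 0.6292 -0.0356  0.028 ]
```

servo_tool(
  targets=[
    {"travel":[-0.2,0,-4],"angular":[0,0,0],"gripper":1},
    {"travel":[-0.2,0,-7],"angular":[0,0,0],"gripper":1},
    {"travel":[-0.2,0,-10],"angular":[0,0,0],"gripper":1},
    {"travel":[-0.2,0,-12],"angular":[0,0,0],"gripper":1},
    {"travel":[-0.2,0,-12.8],"angular":[0,0,0],"gripper":1},
    {"travel":[-0.2,0,-12.8],"angular":[0,0,0],"gripper":1},
    {"travel":[-0.2,0,-12.8],"angular":[0,0,0],"gripper":0},
    {"travel":[-0.2,0,-12.8],"angular":[0,0,0],"gripper":0},
    {"travel":[-0.2,0,-12.8],"angular":[0,0,0],"gripper":0},
    {"travel":[-0.2,0,-12.8],"angular":[0,0,0],"gripper":0},
    {"travel":[-0.2,0,-12.8],"angular":[0,0,0],"gripper":0},
    {"travel":[-0.2,0,-12.8],"angular":[0,0,0],"gripper":0},
    {"travel":[-0.2,0,-12.8],"angular":[0,0,0],"gripper":0},
    {"travel":[-0.2,0,-12.8],"angular":[0,0,0],"gripper":0},
    {"travel":[-0.2,0,-12.8],"angular":[0,0,0],"gripper":0},
    {"travel":[-0.2,0,-12.8],"angular":[0,0,0],"gripper":0},
    {"travel":[-0.2,0,-12.8],"angular":[0,0,0],"gripper":0},
    {"travel":[-0.2,0,-12.8],"angular":[0,0,0],"gripper":0},
    {"travel":[-0.2,0,-12.8],"angular":[0,0,0],"gripper":0},
  ],
)

```text
clock: 12.9
tool_pos: [0.4236, -0.0748, -0.0067]
tcp_rot: [[1.0, -0.002, -0.0], [-0.002, -1.0, 0.0], [-0.0, -0.0, -1.0]]
wrist_force: [0.5, 1.0, 1.0]
grip_width: 0.019
```

servo_tool(
  targets=[
    {"travel":[0,0,1],"angular":[0,0,0],"gripper":0},
    {"travel":[0,0,3],"angular":[0,0,0],"gripper":0},
    {"travel":[0,0,6],"angular":[0,0,0],"gripper":0},
    {"travel":[0,0,9],"angular":[0,0,0],"gripper":0},
    {"travel":[3,1.3,10],"angular":[0,0,-0.02],"gripper":0},
    {"travel":[6,2.6,10],"angular":[0,0,-0.04],"gripper":0},
    {"travel":[9,3.9,10],"angular":[0,0,-0.06],"gripper":0},
    {"travel":[12,5.1,10],"angular":[0,0,-0.085],"gripper":0},
    {"travel":[15,6.4,10],"angular":[0,0,-0.085],"gripper":0},
    {"travel":[18,7.7,10],"angular":[0,0,-0.085],"gripper":0},
    {"travel":[21,9,10],"angular":[0,0,-0.085],"gripper":0},
    {"travel":[23.5,10,10],"angular":[0,0,-0.085],"gripper":0},
    {"travel":[25,10.7,10],"angular":[0,0,-0.085],"gripper":0},
    {"travel":[25,10.7,10],"angular":[0,0,-0.085],"gripper":0},
    {"travel":[25,10.7,10],"angular":[0,0,-0.085],"gripper":0},
    {"travel":[25,10.7,10],"angular":[0,0,-0.085],"gripper":0},
    {"travel":[25,10.7,10],"angular":[0,0,-0.085],"gripper":0},
  ],
)

```text
clock: 14.32
tool_pos: [0.6724, 0.0316, 0.0934]
tcp_rot: [[0.996, -0.087, -0.001], [-0.087, -0.996, -0.0], [-0.001, 0.0, -1.0]]
wrist_force: [0.3, -0.3, -0.2]
grip_width: 0.0189
```

servo_tool(
  targets=[
    {"travel":[0.1,0,-2],"angular":[0,0,0],"gripper":0},
    {"travel":[0.1,0,-4],"angular":[0,0,0],"gripper":0},
    {"travel":[0.1,0,-5.5],"angular":[0,0,0],"gripper":0},
    {"travel":[0.1,0,-7],"angular":[0,0,0],"gripper":0},
    {"travel":[0.1,0,-8],"angular":[0,0,0],"gripper":0},
    {"travel":[0.1,0,-9],"angular":[0,0,0],"gripper":0},
    {"travel":[0.1,0,-9.4],"angular":[0,0,0],"gripper":0},
    {"travel":[0.1,0,-9.5],"angular":[0,0,0],"gripper":0},
    {"travel":[0.1,0,-9.5],"angular":[0,0,0],"gripper":0},
    {"travel":[0.1,0,-9.5],"angular":[0,0,0],"gripper":0},
  ],
)

```text
clock: 15.15
tool_pos: [0.6754, 0.0322, -0.0008]
tcp_rot: [[0.996, -0.087, 0.001], [-0.087, -0.996, 0.0], [0.001, -0.0, -1.0]]
wrist_force: [0.1, -0.1, -0.6]
grip_width: 0.0187
```

servo_tool(
  targets=[
    {"travel":[-0.1,0,-0.1],"angular":[0,0,0],"gripper":0},
    {"travel":[-0.1,0,-0.1],"angular":[0,0,0],"gripper":0},
    {"travel":[-0.1,0,-0.1],"angular":[0,0,0],"gripper":0.6},
    {"travel":[-0.1,0,-0.1],"angular":[0,0,0],"gripper":0.6},
    {"travel":[-0.1,0,-0.1],"angular":[0,0,0],"gripper":0.6},
    {"travel":[-0.1,0,-0.1],"angular":[0,0,0],"gripper":0.6},
    {"travel":[-0.1,0,-0.1],"angular":[0,0,0],"gripper":0.6},
    {"travel":[-0.1,0,-0.1],"angular":[0,0,0],"gripper":0.6},
    {"travel":[-0.1,0,2],"angular":[0,0,0],"gripper":0.6},
    {"travel":[-0.1,0,5],"angular":[0,0,0],"gripper":0.6},
    {"travel":[-0.1,0,9],"angular":[0,0,0],"gripper":1},
    {"travel":[-4,0,12],"angular":[0,0,0.085],"gripper":1},
    {"travel":[-8,0,12],"angular":[0,0,0.085],"gripper":1},
    {"travel":[-12,0.1,12],"angular":[0,0,0.085],"gripper":1},
    {"travel":[-16,0.2,12],"angular":[0,0,0.085],"gripper":1},
    {"travel":[-20,0.3,12],"angular":[0,0,0.085],"gripper":1},
    {"travel":[-24,0.3,12],"angular":[0,0,0.085],"gripper":1},
    {"travel":[-25.1,0.3,12],"angular":[0,0,0.085],"gripper":1},
    {"travel":[-25.1,0.3,12],"angular":[0,0,0.085],"gripper":1},
    {"travel":[-25.1,0.3,12],"angular":[0,0,0.085],"gripper":1},
  ],
)

```text
clock: 16.82
tool_pos: [0.4246, 0.0352, 0.1192]
tcp_rot: [[1.0, -0.002, 0.003], [-0.002, -1.0, 0.0], [0.003, -0.0, -1.0]]
wrist_force: [0.1, 0.1, 0.1]
grip_width: 0.0883
```

```bash
python3 - <<'E'
from h import *
o=env.get_obs(); print(o["tool_pos"].round(4),o["grip_width"])
shot("w6")
im=viewer.grab_frame("top")[:,:,::-1]; c=im[125:225,155:365]
cv2.imwrite("pics/t6.png",cv2.resize(c,None,fx=3.8,fy=3.8,interpolation=cv2.INTER_CUBIC))
E
```

```text
[0.4246 0.0352 0.1192] 0.08830535745954056
```

View pics/w6.png

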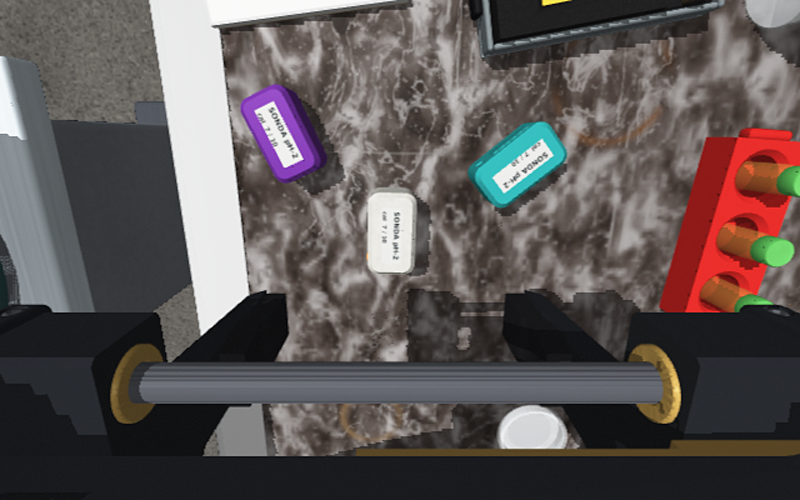

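The green vial now stands in the middle hole. The pH meter's top face is centred at about (391,232), directly below the gripper.

```bash
python3 - <<'E'
from h import *
P=ld("w6")
for nm,u,v,z in [("phT",391,191,.034),("phB",391,273,.034),("phL",368,232,.034),("phR",415,232,.034),("kit1",490,48,.03),("kit2",722,2,.03)]:
    print(nm,w("",u/1.25,v/1.25,z,P).round(4))
# kit cut-outs in the first top picture: yellow bottoms
im=cv2.imread("pics/top0_raw.png") if 0 else cv2.imread("pics/top0.png")
hsv=cv2.cvtColor(im,cv2.COLOR_BGR2HSV); m=cv2.inRange(hsv,(20,120,120),(35,255,255)); m[:,:155]=0;m[:,240:]=0;m[:170]=0;m[215:]=0
n,l,s,c=cv2.connectedComponentsWithStats(m)
for i in range(1,n):
    if s[i,4]>40:
        cnt=np.argwhere(l==i)[:,::-1].astype(np.float32); print(s[i].tolist(),c[i].round(1),w("top",*c[i],.013).round(4),cv2.minAreaRect(cnt))
E
```

```text
phT [0.4224 0.0674 0.034 ]
phB [0.4221 0.0082 0.034 ]
phL [0.4061 0.0387 0.034 ]
phR [0.4391 0.0386 0.034 ]
kit1 [0.485  0.1566 0.03  ]
kit2 [0.6254 0.182  0.03  ]
[168, 170, 37, 6, 103] [181.3 171.8] [0.5803 0.3322 0.013 ] ((186.0, 172.5), (5.0, 36.0), 90.0)
[203, 178, 22, 17, 298] [213.5 185.8] [0.5341 0.2235 0.013 ] ((213.45945739746094, 185.7567596435547), (13.809514999389648, 21.371868133544922), 80.53767395019531)
[173, 181, 20, 21, 323] [182.1 190.9] [0.5161 0.3262 0.013 ] ((182.5, 191.0), (19.0, 20.0), 0.0)
```

servo_tool(
  targets=[
    {"travel":[-0.2,0.2,-4],"angular":[0,0,0],"gripper":1},
    {"travel":[-0.2,0.2,-7],"angular":[0,0,0],"gripper":1},
    {"travel":[-0.2,0.2,-10],"angular":[0,0,0],"gripper":1},
    {"travel":[-0.2,0.2,-12.5],"angular":[0,0,0],"gripper":1},
    {"travel":[-0.2,0.2,-14.1],"angular":[0,0,0],"gripper":1},
    {"travel":[-0.2,0.2,-14.1],"angular":[0,0,0],"gripper":1},
    {"travel":[-0.2,0.2,-14.1],"angular":[0,0,0],"gripper":0},
    {"travel":[-0.2,0.2,-14.1],"angular":[0,0,0],"gripper":0},
    {"travel":[-0.2,0.2,-14.1],"angular":[0,0,0],"gripper":0},
    {"travel":[-0.2,0.2,-14.1],"angular":[0,0,0],"gripper":0},
    {"travel":[-0.2,0.2,-14.1],"angular":[0,0,0],"gripper":0},
    {"travel":[-0.2,0.2,-14.1],"angular":[0,0,0],"gripper":0},
    {"travel":[-0.2,0.2,-14.1],"angular":[0,0,0],"gripper":0},
    {"travel":[-0.2,0.2,-14.1],"angular":[0,0,0],"gripper":0},
    {"travel":[-0.2,0.2,-14.1],"angular":[0,0,0],"gripper":0},
    {"travel":[-0.2,0.2,-14.1],"angular":[0,0,0],"gripper":0},
    {"travel":[-0.2,0.2,-14.1],"angular":[0,0,0],"gripper":0},
  ],
)

```text
clock: 18.33
tool_pos: [0.4217, 0.0372, -0.0224]
tcp_rot: [[1.0, -0.002, 0.0], [-0.002, -1.0, -0.0], [0.0, 0.0, -1.0]]
wrist_force: [-0.7, 0.2, 3.0]
grip_width: 0.0333
```

servo_tool(
  targets=[
    {"travel":[0,0,1],"angular":[0,0,0],"gripper":0},
    {"travel":[0,0,3],"angular":[0,0,0],"gripper":0},
    {"travel":[0,0,6],"angular":[0,0,0],"gripper":0},
    {"travel":[0,0,10],"angular":[0,0,0],"gripper":0},
    {"travel":[3,3,13],"angular":[0,0,0.1],"gripper":0},
    {"travel":[5,5.5,13],"angular":[0,0,0.175],"gripper":0},
    {"travel":[8,8,13],"angular":[0,0,0.175],"gripper":0},
    {"travel":[11,11,13],"angular":[0,0,0.175],"gripper":0},
    {"travel":[11.5,13,13],"angular":[0,0,0.175],"gripper":0},
    {"travel":[11.5,13,13],"angular":[0,0,0.175],"gripper":0},
    {"travel":[11.5,13,13],"angular":[0,0,0.175],"gripper":0},
    {"travel":[11.5,13,13],"angular":[0,0,0.175],"gripper":0},
    {"travel":[11.5,13,13],"angular":[0,0,0.175],"gripper":0},
  ],
)

```text
clock: 19.42
tool_pos: [0.5355, 0.1661, 0.1071]
tcp_rot: [[0.985, 0.172, -0.001], [0.172, -0.985, -0.001], [-0.001, 0.0, -1.0]]
wrist_force: [-0.5, 0.6, -1.7]
grip_width: 0.0335
```

```bash
python3 - <<'E'
from h import *
o=env.get_obs(); print(o["tool_pos"].round(4),o["grip_width"])
shot("w7")
E
```

```text
[0.5355 0.1661 0.1071] 0.03354351464825561
```

View pics/w7.png

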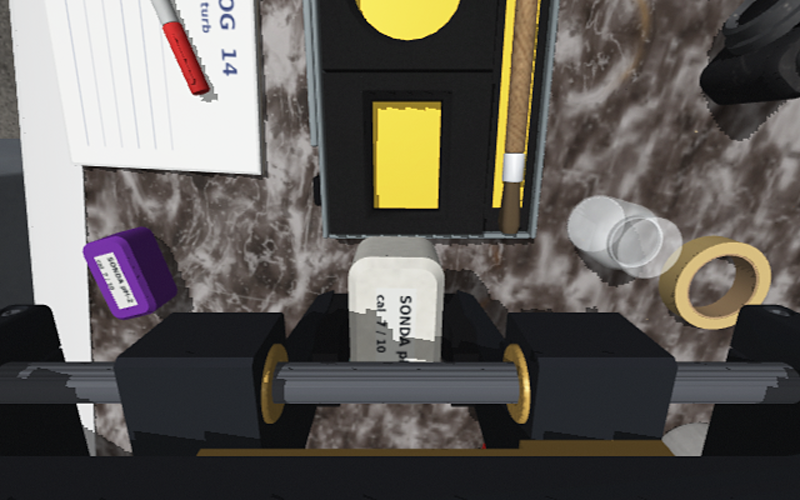

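The kit is square to the tool. The bevel outline runs (363,92) to (452,215), and the yellow bottom (372,100) to (441,209). The held pH meter is upright with its top front edge at (397,258).

```bash
python3 - <<'E'
from h import *
P=ld("w7")
f=lambda u,v,z:w("",u/1.25,v/1.25,z,P)
a=(f(363,92,.03)+f(452,215,.03))/2; b=(f(372,100,.014)+f(441,209,.014))/2
print(a.round(4),b.round(4), np.linalg.norm(f(363,150,.03)-f(452,150,.03)),np.linalg.norm(f(407,92,.03)-f(407,215,.03)))
e=f(396,257,.1635); print("front edge",e.round(4)); T=np.array([.5355,.1661])
yk=np.array([-.172,.985]); xk=np.array([.985,.172])
print("front rel tool along,across",(e[:2]-T)@yk,(e[:2]-T)@xk)
print("round bottom edge",f(408,41,.012).round(4))
for p in (a,b): print("delta",(p[:2]-T).round(4),"tool axes",((p[:2]-T)@xk).round(4),((p[:2]-T)@yk).round(4))
E
```

```text
[0.5351 0.2227 0.03  ] [0.5348 0.2214 0.014 ] 0.057126906588560455 0.07727936776068758
front edge [0.5308 0.1958 0.1635]
front rel tool along,across 0.030060792664349186 0.00047537985384294573
round bottom edge [0.522  0.2923 0.012 ]
delta [-0.0004  0.0566] tool axes 0.0093 0.0558
delta [-0.0007  0.0553] tool axes 0.0088 0.0546
```

servo_tool(
  targets=[
    {"travel":[0,2,0],"angular":[0,0,0],"gripper":0},
    {"travel":[0,4,0],"angular":[0,0,0],"gripper":0},
    {"travel":[0,5.6,0],"angular":[0,0,0],"gripper":0},
    {"travel":[0,5.6,-1],"angular":[0,0,0],"gripper":0},
    {"travel":[0,5.6,-3.5],"angular":[0,0,0],"gripper":0},
    {"travel":[0,5.6,-6],"angular":[0,0,0],"gripper":0},
    {"travel":[0,5.6,-8],"angular":[0,0,0],"gripper":0},
    {"travel":[0,5.6,-9.5],"angular":[0,0,0],"gripper":0},
    {"travel":[0,5.6,-10.3],"angular":[0,0,0],"gripper":0},
    {"travel":[0,5.6,-10.6],"angular":[0,0,0],"gripper":0},
    {"travel":[0,5.6,-10.6],"angular":[0,0,0],"gripper":0},
    {"travel":[0,5.6,-10.6],"angular":[0,0,0],"gripper":0},
  ],
)

```text
clock: 20.47
tool_pos: [0.5373, 0.2229, 0.0022]
tcp_rot: [[0.985, 0.172, 0.001], [0.172, -0.985, 0.0], [0.001, -0.0, -1.0]]
wrist_force: [-0.0, -0.3, -1.5]
grip_width: 0.0339
```

Still free. I'll trim x and lower the rest.

servo_tool(
  targets=[
    {"travel":[-0.2,-0.1,-0.3],"angular":[0,0,0],"gripper":0},
    {"travel":[-0.2,-0.1,-0.5],"angular":[0,0,0],"gripper":0},
    {"travel":[-0.2,-0.1,-0.7],"angular":[0,0,0],"gripper":0},
    {"travel":[-0.2,-0.1,-0.7],"angular":[0,0,0],"gripper":0},
  ],
)

```text
clock: 20.8
tool_pos: [0.5346, 0.2222, -0.0056]
tcp_rot: [[0.985, 0.172, 0.0], [0.172, -0.985, 0.0], [0.0, -0.0, -1.0]]
wrist_force: [-0.9, -0.2, -0.6]
grip_width: 0.0337
```

servo_tool(
  targets=[
    {"travel":[0,0,0],"angular":[0,0,0],"gripper":0.55},
    {"travel":[0,0,0],"angular":[0,0,0],"gripper":0.55},
    {"travel":[0,0,0],"angular":[0,0,0],"gripper":0.55},
    {"travel":[0,0,0],"angular":[0,0,0],"gripper":0.55},
    {"travel":[0,0,2],"angular":[0,0,0],"gripper":0.55},
    {"travel":[0,0,5],"angular":[0,0,0],"gripper":0.55},
    {"travel":[0,0,9],"angular":[0,0,0],"gripper":1},
    {"travel":[0,0,13],"angular":[0,0,0],"gripper":1},
    {"travel":[-9.8,-43.5,13],"angular":[0,0,-0.175],"gripper":1},
    {"travel":[-9.8,-43.5,13],"angular":[0,0,-0.175],"gripper":1},
    {"travel":[-9.8,-43.5,13],"angular":[0,0,-0.175],"gripper":1},
    {"travel":[-9.8,-43.5,13],"angular":[0,0,-0.175],"gripper":1},
    {"travel":[-9.8,-43.5,13],"angular":[0,0,-0.175],"gripper":1},
    {"travel":[-9.8,-43.5,13],"angular":[0,0,-0.175],"gripper":1},
    {"travel":[-9.8,-43.5,13],"angular":[0,0,-0.175],"gripper":1},
    {"travel":[-9.8,-43.5,13],"angular":[0,0,-0.175],"gripper":1},
    {"travel":[-9.8,-43.5,13],"angular":[0,0,-0.175],"gripper":1},
    {"travel":[-9.8,-43.5,13],"angular":[0,0,-0.175],"gripper":1},
    {"travel":[-9.8,-43.5,13],"angular":[0,0,-0.175],"gripper":1},
    {"travel":[-9.8,-43.5,13],"angular":[0,0,-0.175],"gripper":1},
  ],
)

```text
clock: 22.47
tool_pos: [0.4358, -0.2177, 0.125]
tcp_rot: [[1.0, -0.007, 0.001], [-0.007, -1.0, -0.003], [0.001, 0.003, -1.0]]
wrist_force: [-0.6, 0.3, -0.3]
grip_width: 0.0882
```

servo_tool(
  targets=[
    {"travel":[0,0,0],"angular":[0,0,0],"gripper":1},
    {"travel":[0,0,0],"angular":[0,0,0],"gripper":1},
  ],
)

```text
clock: 22.63
tool_pos: [0.4366, -0.2124, 0.1243]
tcp_rot: [[1.0, -0.003, -0.0], [-0.003, -1.0, 0.001], [-0.0, -0.001, -1.0]]
wrist_force: [0.0, 0.2, 0.1]
grip_width: 0.0883
```

```bash
python3 - <<'E'
from h import *
o=env.get_obs(); print(o["tool_pos"].round(4),o["grip_width"])
shot("w8")
E
```

```text
[ 0.4366 -0.2124  0.1243] 0.08832650642514539
```

View pics/w8.png

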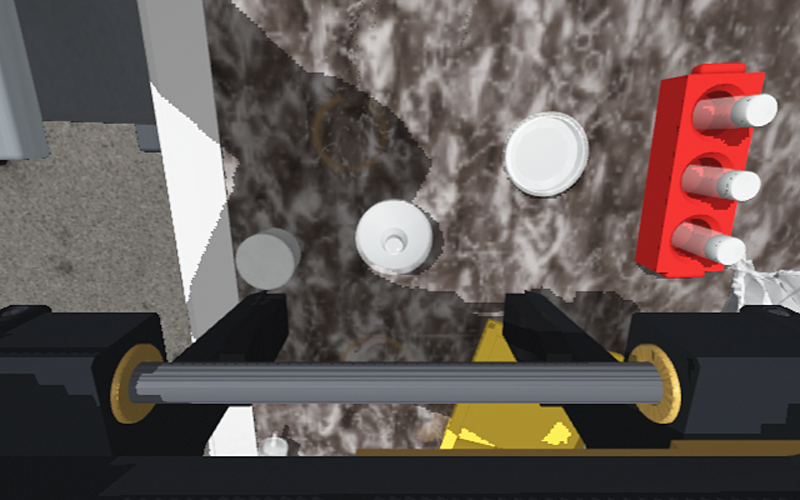

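The filter housing circle is centred at (394,236) with its nozzle tip at (394,243). The dish is at (546,153), the tablet pot at (268,260), and the grey vial is upright in its hole.

```bash
python3 - <<'E'
from h import *
P=ld("w8")
f=lambda u,v,z:w("",u/1.25,v/1.25,z,P).round(4)
print(f(394.5,236,.03),f(394.5,236,.02),f(394,244,.046), np.linalg.norm(f(356,236,.03)-f(433,236,.03)))
print("dish",f(546,153,.01),np.linalg.norm(f(505,153,.01)-f(588,153,.01)),"tin",f(266,259,.029))
print("tray corner",f(490,318,.024))
E
```

```text
[ 0.4364 -0.2142  0.03  ] [ 0.4364 -0.2168  0.02  ] [ 0.4361 -0.2157  0.046 ] 0.0560003571417183
dish [ 0.5481 -0.1566  0.01  ] 0.061100327331365355 tin [ 0.341  -0.2318  0.029 ]
tray corner [ 0.5116 -0.2829  0.024 ]
```

servo_tool(
  targets=[
    {"travel":[0,-0.25,-4],"angular":[0,0,0],"gripper":1},
    {"travel":[0,-0.25,-7],"angular":[0,0,0],"gripper":1},
    {"travel":[0,-0.25,-10],"angular":[0,0,0],"gripper":1},
    {"travel":[0,-0.25,-12.5],"angular":[0,0,0],"gripper":1},
    {"travel":[0,-0.25,-13.8],"angular":[0,0,0],"gripper":1},
    {"travel":[0,-0.25,-14.1],"angular":[0,0,0],"gripper":1},
    {"travel":[0,-0.25,-14.1],"angular":[0,0,0],"gripper":1},
    {"travel":[0,-0.25,-14.1],"angular":[0,0,0],"gripper":0.2},
    {"travel":[0,-0.25,-14.1],"angular":[0,0,0],"gripper":0.2},
    {"travel":[0,-0.25,-14.1],"angular":[0,0,0],"gripper":0.2},
    {"travel":[0,-0.25,-14.1],"angular":[0,0,0],"gripper":0.2},
    {"travel":[0,-0.25,-14.1],"angular":[0,0,0],"gripper":0.2},
    {"travel":[0,-0.25,-14.1],"angular":[0,0,0],"gripper":0.2},
    {"travel":[0,-0.25,-14.1],"angular":[0,0,0],"gripper":0.2},
  ],
)

```text
clock: 23.85
tool_pos: [0.4373, -0.2157, -0.0157]
tcp_rot: [[1.0, -0.002, 0.001], [-0.002, -1.0, -0.001], [0.001, 0.001, -1.0]]
wrist_force: [-1.0, 1.4, 5.6]
grip_width: 0.0561
```

servo_tool(
  targets=[
    {"travel":[0,0,1],"angular":[0,0,0],"gripper":0.2},
    {"travel":[0,0,3],"angular":[0,0,0],"gripper":0.2},
    {"travel":[0,0,6],"angular":[0,0,0],"gripper":0.2},
    {"travel":[0,0,10],"angular":[0,0,0],"gripper":0.2},
    {"travel":[0,0,13.5],"angular":[0,0,0],"gripper":0.2},
    {"travel":[1,4,14],"angular":[0,0,0.05],"gripper":0.2},
    {"travel":[1.7,8,14],"angular":[0,0,0.1],"gripper":0.2},
    {"travel":[2.4,12,14],"angular":[0,0,0.175],"gripper":0.2},
    {"travel":[3.1,16,14],"angular":[0,0,0.175],"gripper":0.2},
    {"travel":[3.8,20,14],"angular":[0,0,0.175],"gripper":0.2},
    {"travel":[4.5,24,14],"angular":[0,0,0.175],"gripper":0.2},
    {"travel":[5.2,28,14],"angular":[0,0,0.175],"gripper":0.2},
    {"travel":[6,32,14],"angular":[0,0,0.175],"gripper":0.2},
    {"travel":[7,36,14],"angular":[0,0,0.175],"gripper":0.2},
    {"travel":[7.8,40,14],"angular":[0,0,0.175],"gripper":0.2},
    {"travel":[8.4,44,14],"angular":[0,0,0.175],"gripper":0.2},
    {"travel":[8.8,46,14],"angular":[0,0,0.175],"gripper":0.2},
    {"travel":[8.8,46,14],"angular":[0,0,0.175],"gripper":0.2},
    {"travel":[8.8,46,14],"angular":[0,0,0.175],"gripper":0.2},
    {"travel":[8.8,46,14],"angular":[0,0,0.175],"gripper":0.2},
  ],
)

```text
clock: 25.52
tool_pos: [0.524, 0.2437, 0.1232]
tcp_rot: [[0.985, 0.172, -0.001], [0.172, -0.985, -0.001], [-0.001, 0.001, -1.0]]
wrist_force: [-0.8, 0.3, -0.3]
grip_width: 0.056
```

```bash
python3 - <<'E'
from h import *
o=env.get_obs(); print(o["tool_pos"].round(4),o["grip_width"])
shot("w9")
E
```

```text
[0.524  0.2437 0.1232] 0.05601419503022129
```

View pics/w9.png

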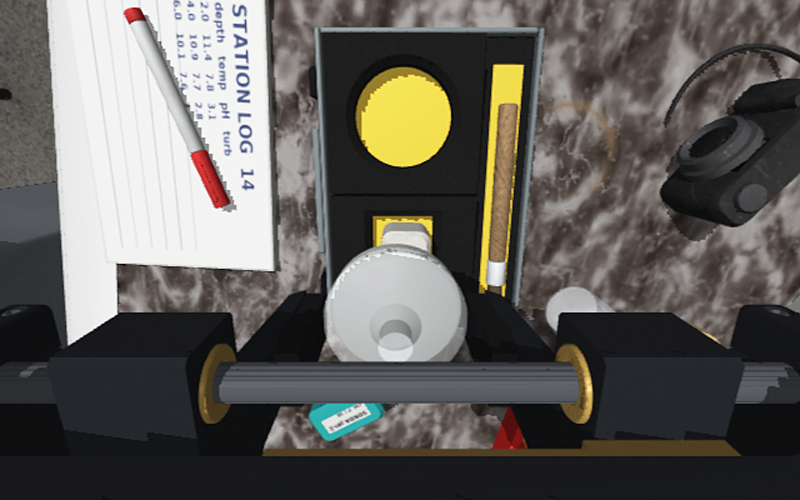

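The round cut-out's bottom runs (355–451, 67–167), with its centre at (403,117). The pH meter sits in its cut-out, with the held filter partly hiding it. The held filter circle is centred at about (397,313).

```bash
python3 - <<'E'
from h import *
P=ld("w9"); T=np.array([.524,.2437])
f=lambda u,v,z:w("",u/1.25,v/1.25,z,P)
for p in (f(403,117,.012),f(403,117.5,.03),f(347,118,.03),f(459,118,.03),f(403,67,.012),f(403,58,.03)): print(p.round(4),(p[:2]-T).round(4))
print("nozzle tip",f(398,345,.139+.046).round(4))
E
```

```text
[0.5157 0.3245 0.012 ] [-0.0083  0.0808]
[0.5155 0.3235 0.03  ] [-0.0085  0.0798]
[0.4788 0.3167 0.03  ] [-0.0452  0.073 ]
[0.5524 0.3296 0.03  ] [0.0284 0.0859]
[0.5099 0.3567 0.012 ] [-0.0141  0.113 ]
[0.5091 0.3592 0.03  ] [-0.0149  0.1155]
nozzle tip [0.5251 0.2441 0.185 ]
```

servo_tool(
  targets=[
    {"travel":[-0.3,3,0],"angular":[0,0,0],"gripper":0.2},
    {"travel":[-0.6,6,0],"angular":[0,0,0],"gripper":0.2},
    {"travel":[-0.8,7.9,0],"angular":[0,0,0],"gripper":0.2},
    {"travel":[-0.8,7.9,-1],"angular":[0,0,0],"gripper":0.2},
    {"travel":[-0.8,7.9,-4],"angular":[0,0,0],"gripper":0.2},
    {"travel":[-0.8,7.9,-7],"angular":[0,0,0],"gripper":0.2},
    {"travel":[-0.8,7.9,-9],"angular":[0,0,0],"gripper":0.2},
    {"travel":[-0.8,7.9,-11],"angular":[0,0,0],"gripper":0.2},
    {"travel":[-0.8,7.9,-11.8],"angular":[0,0,0],"gripper":0.2},
    {"travel":[-0.8,7.9,-12],"angular":[0,0,0],"gripper":0.2},
    {"travel":[-0.8,7.9,-12],"angular":[0,0,0],"gripper":0.2},
    {"travel":[-0.8,7.9,-12],"angular":[0,0,0],"gripper":0.2},
  ],
)

```text
clock: 26.57
tool_pos: [0.5178, 0.3234, 0.0046]
tcp_rot: [[0.985, 0.171, 0.002], [0.171, -0.985, 0.001], [0.002, -0.001, -1.0]]
wrist_force: [-0.3, 0.1, -0.4]
grip_width: 0.0562
```

servo_tool(
  targets=[
    {"travel":[-0.1,0,-0.3],"angular":[0,0,0],"gripper":0.2},
    {"travel":[-0.1,0,-0.5],"angular":[0,0,0],"gripper":0.2},
    {"travel":[-0.1,0,-0.5],"angular":[0,0,0],"gripper":0.2},
    {"travel":[-0.1,0,-0.5],"angular":[0,0,0],"gripper":0.2},
  ],
)

```text
clock: 26.9
tool_pos: [0.5158, 0.3238, -0.0012]
tcp_rot: [[0.985, 0.172, 0.001], [0.172, -0.985, 0.0], [0.001, -0.0, -1.0]]
wrist_force: [0.1, -0.8, -1.2]
grip_width: 0.0565
```

servo_tool(
  targets=[
    {"travel":[0,0,0],"angular":[0,0,0],"gripper":0.74},
    {"travel":[0,0,0],"angular":[0,0,0],"gripper":0.74},
    {"travel":[0,0,0],"angular":[0,0,0],"gripper":0.74},
    {"travel":[0,0,0],"angular":[0,0,0],"gripper":0.74},
    {"travel":[0,0,2],"angular":[0,0,0],"gripper":0.74},
    {"travel":[0,0,5],"angular":[0,0,0],"gripper":0.74},
    {"travel":[0,0,9],"angular":[0,0,0],"gripper":1},
    {"travel":[0,-4,12.5],"angular":[0,0,0],"gripper":1},
    {"travel":[0.5,-8,15],"angular":[0,0,0],"gripper":1},
    {"travel":[0.5,-11,17],"angular":[0,0,0],"gripper":1},
    {"travel":[0.5,-11,17],"angular":[0,0,0],"gripper":1},
    {"travel":[0.5,-11,17],"angular":[0,0,0],"gripper":1},
  ],
)

```text
clock: 27.9
tool_pos: [0.5226, 0.2122, 0.1714]
tcp_rot: [[0.986, 0.169, 0.005], [0.169, -0.986, 0.002], [0.005, -0.001, -1.0]]
wrist_force: [0.7, 0.2, -0.0]
grip_width: 0.0882
```

```bash
python3 - <<'E'
from h import *
o=env.get_obs(); print(o["tool_pos"].round(4),o["grip_width"])
shot("w10")
E
```

```text
[0.5226 0.2122 0.1714] 0.0881531209346746
```

View pics/w10.png

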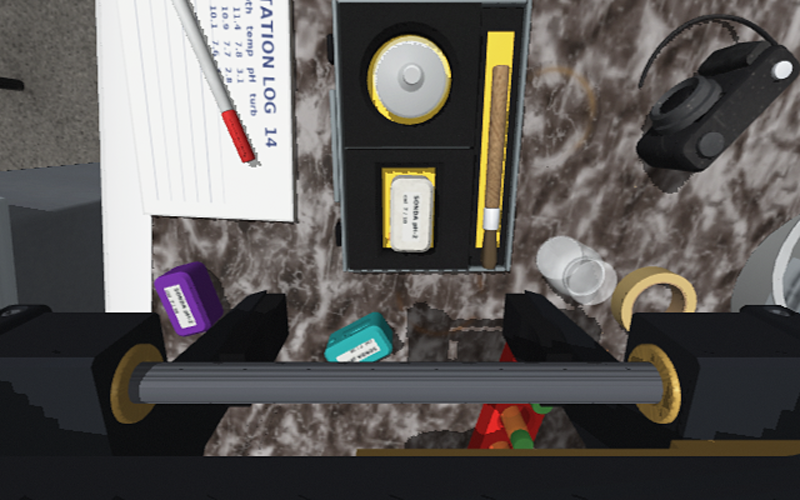

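Both parts sit in their cut-outs: filter nozzle at (411,74), pH meter top centre at (411,214). I'll check the offsets numerically.

```bash
python3 - <<'E'
from h import *
P=ld("w10")
f=lambda u,v,z:w("",u/1.25,v/1.25,z,P).round(4)
T=f(411,176,.048);B=f(411,252,.048);L=f(388,214,.048);R=f(434,214,.048)
print("pH",(L+R)/2,(T+B)/2,np.linalg.norm(T-B),np.linalg.norm(L-R))
a=(f(378,165,.03)+f(441,256,.03))/2; print("bevel",a, "floor/left edge",f(383,210,.014),f(378,210,.03),f(441,210,.03))
print("filter nozzle",f(411,74,.058),"mouth",f(409,79,.03), "floor",(f(367,78,.012)+f(451,78,.012))/2)
E
```

```text
pH [0.53435 0.22305 0.048  ] [0.5345 0.2222 0.048 ] 0.0611967319388871 0.036414557528548976
bevel [0.53515 0.22125 0.03   ] floor/left edge [0.5123 0.216  0.014 ] [0.508  0.2183 0.03  ] [0.56   0.2272 0.03  ]
filter nozzle [0.5158 0.3224 0.058 ] mouth [0.5154 0.3226 0.03  ] floor [0.51565 0.32575 0.012  ]
```

Offsets are under 2 mm. Now the dish.

servo_tool(
  targets=[
    {"travel":[0.3,-4,0],"angular":[0,0,-0.1],"gripper":1},
    {"travel":[0.6,-8,0],"angular":[0,0,-0.2],"gripper":1},
    {"travel":[0.9,-12,0],"angular":[0,0,-0.3],"gripper":1},
    {"travel":[1.2,-16,0],"angular":[0,0,-0.4],"gripper":1},
    {"travel":[1.5,-20,0],"angular":[0,0,-0.415],"gripper":1},
    {"travel":[1.8,-24,0],"angular":[0,0,-0.415],"gripper":1},
    {"travel":[2.1,-28,0],"angular":[0,0,-0.415],"gripper":1},
    {"travel":[2.4,-32,-1],"angular":[0,0,-0.415],"gripper":1},
    {"travel":[2.6,-35.5,-3],"angular":[0,0,-0.415],"gripper":1},
    {"travel":[2.6,-36.9,-6],"angular":[0,0,-0.415],"gripper":1},
    {"travel":[2.6,-36.9,-9],"angular":[0,0,-0.415],"gripper":1},
    {"travel":[2.6,-36.9,-12],"angular":[0,0,-0.415],"gripper":1},
    {"travel":[2.6,-36.9,-12],"angular":[0,0,-0.415],"gripper":1},
    {"travel":[2.6,-36.9,-12],"angular":[0,0,-0.415],"gripper":1},
    {"travel":[2.6,-36.9,-12],"angular":[0,0,-0.415],"gripper":1},
  ],
)

```text
clock: 29.2
tool_pos: [0.5472, -0.1543, 0.0484]
tcp_rot: [[0.971, -0.238, -0.0], [-0.238, -0.971, 0.0], [-0.001, -0.0, -1.0]]
wrist_force: [0.0, -0.5, 0.0]
grip_width: 0.0883
```

servo_tool(
  targets=[
    {"travel":[0.1,-0.2,-2.5],"angular":[0,0,0],"gripper":1},
    {"travel":[0.1,-0.2,-5],"angular":[0,0,0],"gripper":1},
    {"travel":[0.1,-0.2,-6.5],"angular":[0,0,0],"gripper":1},
    {"travel":[0.1,-0.2,-7.5],"angular":[0,0,0],"gripper":1},
    {"travel":[0.1,-0.2,-8.1],"angular":[0,0,0],"gripper":1},
    {"travel":[0.1,-0.2,-8.3],"angular":[0,0,0],"gripper":1},
    {"travel":[0.1,-0.2,-8.3],"angular":[0,0,0],"gripper":1},
    {"travel":[0.1,-0.2,-8.3],"angular":[0,0,0],"gripper":1},
  ],
)

```text
clock: 29.87
tool_pos: [0.549, -0.1576, -0.0332]
tcp_rot: [[0.971, -0.24, 0.002], [-0.24, -0.971, -0.001], [0.002, 0.0, -1.0]]
wrist_force: [-0.4, -0.8, 0.2]
grip_width: 0.0881
```

servo_tool(
  targets=[
    {"travel":[0,0,-0.1],"angular":[0,0,0],"gripper":0.2},
    {"travel":[0,0,-0.1],"angular":[0,0,0],"gripper":0.2},
    {"travel":[0,0,-0.1],"angular":[0,0,0],"gripper":0.2},
    {"travel":[0,0,-0.1],"angular":[0,0,0],"gripper":0.2},
    {"travel":[0,0,-0.1],"angular":[0,0,0],"gripper":0.2},
    {"travel":[0,0,-0.1],"angular":[0,0,0],"gripper":0.2},
    {"travel":[0,0,-0.1],"angular":[0,0,0],"gripper":0.2},
    {"travel":[0,0,-0.1],"angular":[0,0,0],"gripper":0.2},
  ],
)

```text
clock: 30.53
tool_pos: [0.5477, -0.1574, -0.0354]
tcp_rot: [[0.971, -0.24, 0.0], [-0.24, -0.971, -0.0], [0.0, 0.0, -1.0]]
wrist_force: [-0.7, 0.4, 0.7]
grip_width: 0.055
```

Dish gripped at 55 mm. I'll lift and hover over the tray to see its surroundings.

servo_tool(
  targets=[
    {"travel":[0,0,1],"angular":[0,0,0],"gripper":0.2},
    {"travel":[0,0,3],"angular":[0,0,0],"gripper":0.2},
    {"travel":[0,0,6],"angular":[0,0,0],"gripper":0.2},
    {"travel":[0,0,10],"angular":[0,0,0],"gripper":0.2},
    {"travel":[0,0,14],"angular":[0,0,0],"gripper":0.2},
    {"travel":[0,-3,17],"angular":[0,0,0],"gripper":0.2},
    {"travel":[0.2,-7,19],"angular":[0,0,0],"gripper":0.2},
    {"travel":[0.4,-11,20],"angular":[0,0,0],"gripper":0.2},
    {"travel":[0.8,-15,20],"angular":[0,0,0],"gripper":0.2},
    {"travel":[1.2,-19,20],"angular":[0,0,0],"gripper":0.2},
    {"travel":[1.2,-21.4,20],"angular":[0,0,0],"gripper":0.2},
    {"travel":[1.2,-21.4,20],"angular":[0,0,0],"gripper":0.2},
    {"travel":[1.2,-21.4,20],"angular":[0,0,0],"gripper":0.2},
    {"travel":[1.2,-21.4,20],"angular":[0,0,0],"gripper":0.2},
  ],
)

```text
clock: 31.7
tool_pos: [0.5593, -0.3706, 0.1643]
tcp_rot: [[0.971, -0.24, -0.001], [-0.24, -0.971, 0.001], [-0.001, -0.001, -1.0]]
wrist_force: [-0.3, -0.1, -0.4]
grip_width: 0.0548
```

```bash
python3 - <<'E'
from h import *
o=env.get_obs(); print(o["tool_pos"].round(4),o["grip_width"])
shot("w11")
E
```

```text
[ 0.5593 -0.3706  0.1643] 0.05477884550508619
```

View pics/w11.png

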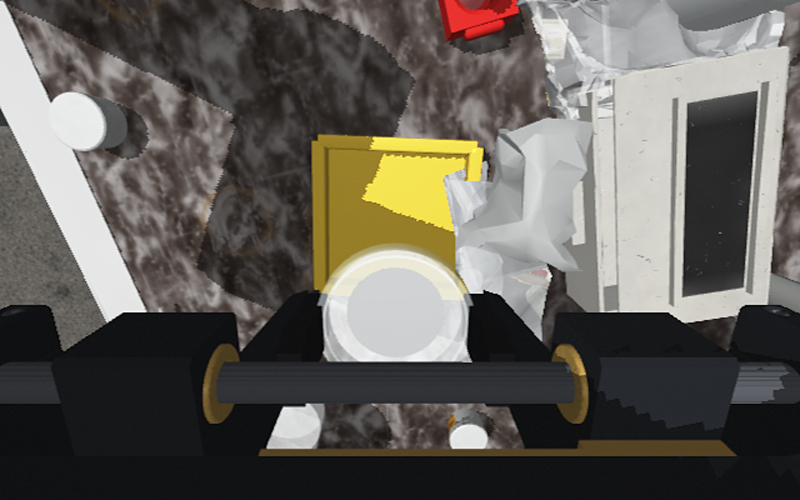

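The tray is square to the tool, and crumpled film overlaps its +x edge at (450–590, 120–330). I'll turn the jaws 90° to close along tray y and place the dish a little toward −x.

```bash
python3 - <<'E'
from h import *
P=ld("w11"); T=np.array([.5593,-.3706])
f=lambda u,v,z:w("",u/1.25,v/1.25,z,P)
x=np.array([.971,-.24]); y=np.array([.24,.971])
for u,v in [(313,136),(484,148),(313,290)]:
    p=f(u,v,.024)[:2]; print(p.round(4),((p-T)@x).round(4),((p-T)@y).round(4))
for u,v in [(450,180),(475,250)]: # bag near edge
    for z in (.024,.08): p=f(u,v,z)[:2]; print("bag",z,((p-T)@x).round(4),((p-T)@y).round(4))
print("beaker rel",(np.array([.397,-.531])-T)@x,(np.array([.397,-.531])-T)@y)
E
```

```text
[ 0.513  -0.2889] -0.0646 0.0682
[ 0.6427 -0.3305] 0.0713 0.0589
[ 0.4742 -0.4142] -0.0721 -0.0628
bag 0.024 0.0452 0.0336
bag 0.08 0.0374 0.0399
bag 0.024 0.0689 -0.026
bag 0.08 0.057 -0.0093
beaker rel -0.11909729999999999 -0.19470040000000005
```

servo_tool(
  targets=[
    {"travel":[-0.5,0.1,0],"angular":[0,0,0.11],"gripper":0.2},
    {"travel":[-1,0.3,0],"angular":[0,0,0.22],"gripper":0.2},
    {"travel":[-1.5,0.4,0],"angular":[0,0,0.33],"gripper":0.2},
    {"travel":[-1.5,0.4,0],"angular":[0,0,0.44],"gripper":0.2},
    {"travel":[-1.5,0.4,0],"angular":[0,0,0.55],"gripper":0.2},
    {"travel":[-1.5,0.4,0],"angular":[0,0,0.66],"gripper":0.2},
    {"travel":[-1.5,0.4,0],"angular":[0,0,0.77],"gripper":0.2},
    {"travel":[-1.5,0.4,0],"angular":[0,0,0.88],"gripper":0.2},
    {"travel":[-1.5,0.4,0],"angular":[0,0,0.99],"gripper":0.2},
    {"travel":[-1.5,0.4,0],"angular":[0,0,1.1],"gripper":0.2},
    {"travel":[-1.5,0.4,0],"angular":[0,0,1.21],"gripper":0.2},
    {"travel":[-1.5,0.4,0],"angular":[0,0,1.32],"gripper":0.2},
    {"travel":[-1.5,0.4,0],"angular":[0,0,1.43],"gripper":0.2},
    {"travel":[-1.5,0.4,0],"angular":[0,0,1.52],"gripper":0.2},
    {"travel":[-1.5,0.4,0],"angular":[0,0,1.57],"gripper":0.2},
    {"travel":[-1.5,0.4,0],"angular":[0,0,1.57],"gripper":0.2},
    {"travel":[-1.5,0.4,0],"angular":[0,0,1.57],"gripper":0.2},
  ],
)

```text
clock: 33.17
tool_pos: [0.5448, -0.3658, 0.1646]
tcp_rot: [[0.24, 0.971, -0.0], [0.971, -0.24, 0.0], [0.0, -0.0, -1.0]]
wrist_force: [-0.3, 0.3, -0.2]
grip_width: 0.055
```

servo_tool(
  targets=[
    {"travel":[0,0,-3],"angular":[0,0,0],"gripper":0.2},
    {"travel":[0,0,-6],"angular":[0,0,0],"gripper":0.2},
    {"travel":[0,0,-9],"angular":[0,0,0],"gripper":0.2},
    {"travel":[0,0,-12],"angular":[0,0,0],"gripper":0.2},
    {"travel":[0,0,-14],"angular":[0,0,0],"gripper":0.2},
    {"travel":[0,0,-16],"angular":[0,0,0],"gripper":0.2},
    {"travel":[0,0,-17.5],"angular":[0,0,0],"gripper":0.2},
    {"travel":[0,0,-18.6],"angular":[0,0,0],"gripper":0.2},
    {"travel":[0,0,-19.2],"angular":[0,0,0],"gripper":0.2},
    {"travel":[0,0,-19.3],"angular":[0,0,0],"gripper":0.2},
    {"travel":[0,0,-19.3],"angular":[0,0,0],"gripper":0.2},
    {"travel":[0,0,-19.3],"angular":[0,0,0],"gripper":0.2},
  ],
)

```text
clock: 34.17
tool_pos: [0.5457, -0.368, -0.0272]
tcp_rot: [[0.241, 0.971, 0.002], [0.971, -0.241, -0.001], [-0.001, 0.002, -1.0]]
wrist_force: [-0.3, -0.7, -0.1]
grip_width: 0.0549
```

servo_tool(
  targets=[
    {"travel":[0,0,-0.2],"angular":[0,0,0],"gripper":0.2},
    {"travel":[0,0,-0.3],"angular":[0,0,0],"gripper":0.2},
    {"travel":[0,0,-0.3],"angular":[0,0,0],"gripper":0.2},
    {"travel":[0,0,-0.3],"angular":[0,0,0],"gripper":0.71},
    {"travel":[0,0,-0.3],"angular":[0,0,0],"gripper":0.71},
    {"travel":[0,0,-0.3],"angular":[0,0,0],"gripper":0.71},
    {"travel":[0,0,-0.3],"angular":[0,0,0],"gripper":0.71},
    {"travel":[0,0,-0.3],"angular":[0,0,0],"gripper":0.71},
    {"travel":[0,0,1],"angular":[0,0,0],"gripper":0.71},
    {"travel":[0,0,3],"angular":[0,0,0],"gripper":0.71},
    {"travel":[0,0,6],"angular":[0,0,0],"gripper":0.71},
    {"travel":[0,0,10],"angular":[0,0,0],"gripper":0.71},
    {"travel":[0,0,14],"angular":[0,0,0],"gripper":1},
    {"travel":[0,0,18],"angular":[0,0,0],"gripper":1},
    {"travel":[0,0,21],"angular":[0,0,0],"gripper":1},
    {"travel":[0,0,21],"angular":[0,0,0],"gripper":1},
    {"travel":[0,0,21],"angular":[0,0,0],"gripper":1},
    {"travel":[0,0,21],"angular":[0,0,0],"gripper":1},
  ],
)

```text
clock: 35.67
tool_pos: [0.5443, -0.3671, 0.1817]
tcp_rot: [[0.24, 0.971, 0.0], [0.971, -0.24, -0.0], [-0.0, 0.0, -1.0]]
wrist_force: [0.2, -0.1, -1.7]
grip_width: 0.0879
```

```bash
python3 - <<'E'
from h import *
o=env.get_obs(); print(o["tool_pos"].round(4),o["grip_width"],o["wrist_force"])
shot("w12"); w_=cv2.imread("pics/w12_raw.png")[60:260,60:580]
shot("s12","side"); s_=cv2.imread("pics/s12_raw.png")[150:330,230:420]
shot("t12","top"); t_=cv2.imread("pics/t12_raw.png")[120:270,150:430]
a=cv2.resize(w_,(800,308)); b=cv2.resize(s_,(306,290),interpolation=cv2.INTER_CUBIC); c=cv2.resize(t_,(494,265),interpolation=cv2.INTER_CUBIC); c=cv2.copyMakeBorder(c,0,25,0,0,cv2.BORDER_CONSTANT)
cv2.imwrite("pics/fin.png",np.vstack([a,np.hstack([b,c])]))
E
```

```text
[ 0.5443 -0.3671  0.1817] 0.087896104453848 [ 0.21293103 -0.13000979 -1.6986972 ]
```

View pics/fin.png

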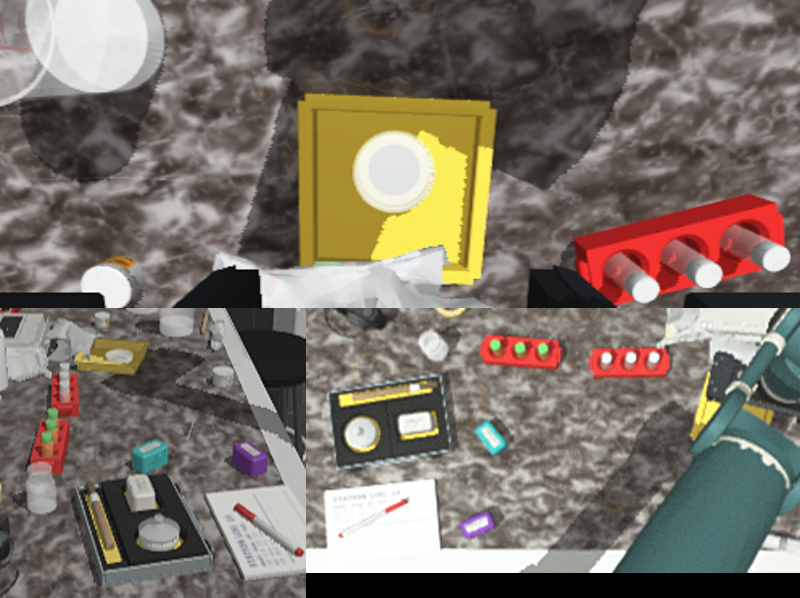

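The dish lies flat in the tray. Both vials are upright in the middle holes, and the pH meter and filter are seated. The look-alikes and bystanders in view haven't moved. Handing in.

```bash
python3 - <<'E'
from h import *
o=env.get_obs(); print(o["clock"],o["wrist_force"],abs(o["dq"]).max()); print(env.job_done())
E
```

```text
35.8167 [-0.41220204 -0.0845904  -0.23680656] 0.4008658208169439
the job is handed in; nothing more can be done
None
```

The job is done and handed in at about 36 s of the 120 s limit. Both vials are in the middle holes of their matching racks, the pH meter and filter holder are down in their cut-outs, and the used dish is in the yellow tray.

- **Problem found:** the fingertips really end about 38 mm above the reported TCP. My first close on the grey vial was therefore in empty air. The vial stayed upright and moved at most about 1 mm, within what I could read. I used the corrected height for every move after that.
- **Kit parts:** measured after placing, the pH meter and filter holder were within about 2 mm of their cut-out centres. I saw them seated but could not measure their depth directly.
- **Vials and dish:** in the last pictures the vials stand upright in their middle holes and the dish lies flat. I put the dish about 15 mm off the tray's centre on purpose, to keep clear of the film hanging over one edge. I did not re-measure these positions after release.
- **Bystanders:** the pots and the beaker were not touched, and those I could see in the last pictures looked undisturbed. The arm hid the tablet pot in the final top view, and I did not measure any of them at the end.
- **At hand-in:** the gripper was clear of everything, and wrist force was under 0.5 N.

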